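# Put the drinks corner of the buffet back in order

### The arm

A 6-joint arm with a two-finger parallel gripper is mounted at the origin on the work surface. World frame = base frame: x ahead of the robot, y to its left, z up, the work surface at z = 0. Lengths are in m, angles in rad, forces in N, time in s.
With the tool pointing down it reaches from about 0.25 to 0.725 m from the base axis. Payload 4 kg.
Tool frame: the origin (TCP) lies between the finger pads; the fingertips stand 14 mm ahead of it and the grasp point (between the pads) lies 5 mm behind it; z points along the fingers, y is the line along which they close (so a half turn about z gives the same grasp; the last joint's range is limited). The gripper opens to 85 mm and grips with 20 to 120 N. Pads are 22 mm wide; open, the fingers measure 114 mm over their backs; the gripper's body (76 mm by 85 mm) begins 54 mm behind the grasp point. The pads swing forward as they close: fully open they stand 13 mm farther back than shut.
Start: joints at [1.307, 0.241, 0.005, 1.335, 0, 1.571], TCP at [0.13, 0.483, 0.245] pointing down, gripper open.
Joint ranges: [-2.72, 2.72], [-1.05, 1.87], [-1.09, 1.28], [-1.99, 2.15], [-1.42, 1.44], [-3.14, 3.14]. Speed limits (rad/s): [2.79, 2.79, 3.14, 3.14, 3.14, 3.14].

### API

Orientations are given as a unit quaternion [x, y, z, w].
In Python, from rig import sensors, grab_frame, camera_model, r gives the robot as it stands.
- The arm moves only by the tool drive_tool, never from a script. Its argument "plan" is one flat list of numbers, 5 for each row, row after row: the finger opening in cm, from 0 to 8.54, then the shift along the tool's x, y, z in cm, then the turn about the tool's z in degrees. In form: [fingers, x, y, z, spin, fingers, x, y, z, spin, ...]. A call has 1 to 5 rows; each row shifts and turns the commanded pose from where the row before left it, along the tool's axes as they then stand; what a row does not reach is not made up. A row lasts 1/10 s, in which the tool goes at most 50 mm and 8.59 degrees, less where a joint would pass 70% of its speed; a pose out of reach is approached as far as the arm can. A call with a gripper value outside its range is refused whole. The fingers move at their own pace and stop on an object; the grip force is fixed at half the most. Time passes only in rows, so rows that do not move let the fingers close. It gives the time, the measured TCP pose, the force, the opening and the grip force at its end, in the units of the state.
- sensors.get_obs(): the state, without advancing time (a new reading comes with each control period).
- grab_frame(name): name is "scene" or "side" or "wrist"; returns the picture (384x512x3 uint8, blue, green, red); there is no depth.
- camera_model(name): a dict with "fov_y" (degrees; the focal length in pixels is half the picture's height over the tangent of half this angle, whatever the lens; pixels are square), "cx", "cy" (the principal point, pixels), "D" ([k1, k2, p1, p2, k3] as OpenCV has them; the pictures are not rectified), "R" (3x3) and "t" (3): a world point X has camera coordinates R X + t; the wrist camera has in their place "tool_from_camera" (4x4, takes a point from camera to tool coordinates, whose origin is the TCP and whose axes are the flange's). Camera axes: x right, y down, z forward; pixel columns grow to the right and rows downward; lengths in m; the calibration is good to about 2 mm. A picture is of the moment at which its call begins: read the wrist's pose just before it. camera_model takes no time and is no camera call.
- r.close_job(): hands the job in; it is judged then, once.
The state is a dict: "t": time; "joints": joint angles; "joint_vel": joint speeds; "joint_efforts": joint torques, N m; "tool_pos": TCP position; "tool_rot": TCP orientation; "ft_force": force on the tool from outside, world axes, zero at the start; "wrist_torque": the same for the moment, N m; "gripper_width": opening from 0.0 (shut) to 1.0 (fully open); "gripper_force": force on a finger pad.
Only numpy, scipy, OpenCV 4.12 (cv2) and the standard library are available. Lean on these libraries where they do the work, as an engineer would, in place of code of your own. Each camera call takes 0.05 s, during which the arm holds its last target. There are 200 camera calls.

### The job

Someone has bumped the drinks corner: first shut the dispenser's tap completely, then slide the drip tray straight and fully home into the slot under the dispenser, and stand every fallen syrup bottle upright on the floor of the blue serving tray, clear of its rim (the bottles may be done at any time). Leave the jar, cups and small bowl standing where they are.

Things in the scene. Friction and masses are not known exactly. Their poses are not given: they have to be found in the camera images.
- dispenser: drinks dispenser, fixed: clear tank 180 x 180 mm half full of orange drink on a black foot, steel tap in front. Origin on the table below the spout and pivot of the tap; x points from front to tank, z up. Tank front at x = 75 mm, lid top at z = 250 mm (knob to 270); foot x 20 to 255 mm, top z = 45, with the drip tray's slot under it. The spout is 26 mm across, lower end z = 116
- slot_stop (a point): middle of the slot's inner end, on the table, 115 mm along the dispenser's +x from its origin (same axes). The slot is 124 mm wide, 19 mm high, floored by the table and open to the front (-x) 95 mm before this point, with flared cheeks over the last 20 mm in front of the mouth. A tray fully home touches this stop: its body origin is then 100 mm in front of this point
- tap (a joint): red quarter-turn lever of the tap, turning about the vertical through the dispenser's origin: 0 = closed (lever across the tap, pointing to the dispenser's -y), 1.57 = open (lever in line, pointing to the front, -x); closing turns it anticlockwise seen from above; it stays where it is left
- tap_grip (a point): point on the lever 45 mm from its pivot, at z = 204 mm. The lever is an upright blade 10 mm thick, from the pivot to 75 mm out, z = 184 to 218 mm
- drip_tray: drip tray, a loose flat steel slab 200 (x) x 120 (y) x 12 mm with dark grille bars on top; red upright tab at its front end, centred at x = -94 mm: 12 mm (x) x 44 mm (y), z = 12 to 54 mm. 0.35 kg. Origin: centre of its underside; its +x end goes into the slot first
- serving_tray: blue serving tray, fixed, 200 (x) x 220 (y) mm outside, rim 5 mm thick and 12 mm high, floor top 5 mm above the table. Origin: centre of its underside, z up
- bottle_red: red syrup bottle, lying on its side at the start: square body 44 x 44 mm and 90 mm long with a paper label, then a round neck 26 mm and a white cap 32 mm across; 130 mm tall in all, about 0.25 kg. Origin: centre of its underside; its z axis runs from the underside to the cap. None if it is absent in this run
- bottle_green: green syrup bottle, lying on its side at the start: square body 44 x 44 mm and 90 mm long with a paper label, then a round neck 26 mm and a white cap 32 mm across; 130 mm tall in all, about 0.25 kg. Origin: centre of its underside; its z axis runs from the underside to the cap. None if it is absent in this run
- bottle_yellow: yellow syrup bottle, lying on its side at the start: square body 44 x 44 mm and 90 mm long with a paper label, then a round neck 26 mm and a black cap 32 mm across; 130 mm tall in all, about 0.25 kg. Origin: centre of its underside; its z axis runs from the underside to the cap. None if it is absent in this run
- pickle_jar: bystander: green glass jar, 68 mm across, 105 mm tall. Origin: centre of its underside
- cups_tall: bystander: stack of upturned white cups, 75 mm across, 157 mm tall. Origin: centre of its underside
- cups_short: bystander: lower stack of upturned white cups, 75 mm across, 109 mm tall. Origin: centre of its underside
- ramekin: bystander: small white bowl, 76 mm across, 42 mm tall. Origin: centre of its underside
Mind the look-alikes: they are no part of the job. There is more than one size of the bottle_red; the one meant has the size given above.

How it is judged:
On the way, in this order (a step that is already met when the one before it is completed fails the run):
1. the tap is shut (lever within 0.1 rad of its closed stop) (value of joint tap below 0.1 rad), for 0.2 s.
2. the drip tray is fully home in its slot (within 7 mm of the stop, straight) (x of drip_tray in the frame of dispenser above 0.008 m and y of drip_tray in the frame of dispenser between -0.005 and 0.005 m and z of drip_tray in the frame of dispenser below 0.006 m and angle between the x axis of drip_tray and the x axis of dispenser, either way round below 0.05 rad), for 0.2 s.
At the end, for the whole second after the job is handed in: Tap within 0.1 rad of closed; drip tray flat in its slot, within 7 mm of the stop, 5 mm sideways, 0.05 rad; every bottle present upright within 0.1 rad on the serving tray's floor, inside the rim (centre within 78 mm in x, 88 mm in y of the tray's centre), at rest (all of step 2 and value of joint tap below 0.1 rad and linear speed of each of drip_tray, bottle_red, bottle_green, bottle_yellow below 0.02 m/s and x of bottle_red in the frame of serving_tray between -0.078 and 0.078 m and y of bottle_red in the frame of serving_tray between -0.088 and 0.088 m and angle between each of bottle_red, bottle_green, bottle_yellow's own z axis and vertical below 0.1 rad and height (world z) of each of bottle_red, bottle_green, bottle_yellow below 0.012 m and x of bottle_green in the frame of serving_tray between -0.078 and 0.078 m and y of bottle_green in the frame of serving_tray between -0.088 and 0.088 m and x of bottle_yellow in the frame of serving_tray between -0.078 and 0.078 m and y of bottle_yellow in the frame of serving_tray between -0.088 and 0.088 m); the robot touches nothing.
It fails at once if a bystander (jar, cup stack, small bowl) is shoved more than 4 cm or tipped over (distance of any of pickle_jar, cups_tall, cups_short, ramekin from where it was at the start of the episode above 0.04 m or angle between any of pickle_jar, cups_tall, cups_short, ramekin's own z axis and vertical above 0.6 rad).
Of bottle_red, bottle_green, bottle_yellow only 2 to 3 are there at a start; the rules pass over those that are not, and their reading is None.
At some moment in a run one of bottle_red, bottle_green, bottle_yellow, drip_tray may be knocked a few centimetres aside while the robot is not near it.
Once in a run the grip may slacken for a moment while it holds something.
It also fails if it takes over 210 s, if anything falls off the work surface, if the arm or the gripper's body presses on something with over 40 N, if the wrist force passes 120 N, or if a joint passes its speed limit or range.

## Working session

There is one attempt and no reset: what is moved stays moved. The work goes in short steps, Python scripts to look and compute and a tool call to move; the robot and the scene stay as the last step left them, time stands still between calls to the robot, and variables do not carry over. Pictures are saved under pics/ and viewed, at most 14 in all, crops included, and the job is handed in when it is done.

Besides the shell and the picture viewer there is one more tool, called as name(argument=value, ...) on one line, values as JSON. drive_tool: Moves the arm, as the interface text tells. Its arguments: {"type":"object","properties":{"plan":{"type":"array","items":{"type":"number"}}},"required":["plan"]}

```bash
ls; mkdir -p pics
python3 - <<'E'
from rig import sensors, grab_frame, camera_model, r
import cv2, numpy as np
print(sensors.get_obs())
for n in ("scene","side"):
    cv2.imwrite(f"pics/{n}0.png",cv2.resize(grab_frame(n),(800,600),interpolation=cv2.INTER_CUBIC))
for n in ("scene","side","wrist"): print(camera_model(n))
E
```

```text
pics
{'t': 0.0, 'joints': array([ 1.30699159e+00,  2.41395149e-01,  3.73632690e-03,  1.33517284e+00,
       -9.89652019e-06,  1.57079094e+00]), 'joint_vel': array([ 1.57543476e-03,  7.10186117e-04,  1.77834003e-05, -6.73494744e-04,
        1.55692133e-04,  1.70866190e-04]), 'joint_efforts': array([-2.35372599e-04, -3.72320223e+01,  2.52407384e+01,  1.69824570e-02,
       -2.34033831e-05, -4.58234965e-06]), 'tool_pos': array([0.13022751, 0.48213514, 0.24442643]), 'tool_rot': array([ 1.31517480e-01,  9.91313329e-01, -1.00947659e-03, -1.28941114e-04]), 'ft_force': array([ 0.54238518, -0.35117796,  0.20492158]), 'wrist_torque': array([0.03364116, 0.00347918, 0.03812191]), 'gripper_force': 0.0, 'gripper_width': 1.000962051143847}
{'fov_y': 48.93285541842212, 'cx': 252.97975706634168, 'cy': 189.60081517608614, 'D': array([-0.00826443,  0.        ,  0.        ,  0.        ,  0.        ]), 'R': array([[-0.31226198,  0.94981112,  0.01874294],
       [ 0.54037081,  0.19381118, -0.81880194],
       [-0.78133977, -0.24555258, -0.57377007]]), 't': array([ 0.16601199, -0.15846432,  1.85027664])}
{
[... 216 characters left out ...]
e-04],
       [-8.90294192e-02, -7.60459482e-01, -6.43253557e-01],
       [ 7.45215961e-02,  6.38922307e-01, -7.65653196e-01]]), 't': array([-0.52706539,  0.14084665,  1.21416252])}
{'fov_y': 69.32942072483645, 'cx': 256.80197255458, 'cy': 187.84357302174993, 'D': array([-0.02849321,  0.        ,  0.        ,  0.        ,  0.        ]), 'tool_from_camera': array([[ 1.51337473e-04, -9.59463474e-01, -2.81832963e-01,
         7.17725156e-02],
       [ 9.99999967e-01,  2.03610630e-04, -1.56190012e-04,
        -3.17661039e-04],
       [ 2.07242799e-04, -2.81832931e-01,  9.59463473e-01,
        -1.28508541e-01],
       [ 0.00000000e+00,  0.00000000e+00,  0.00000000e+00,
         1.00000000e+00]])}
```

View pics/scene0.png

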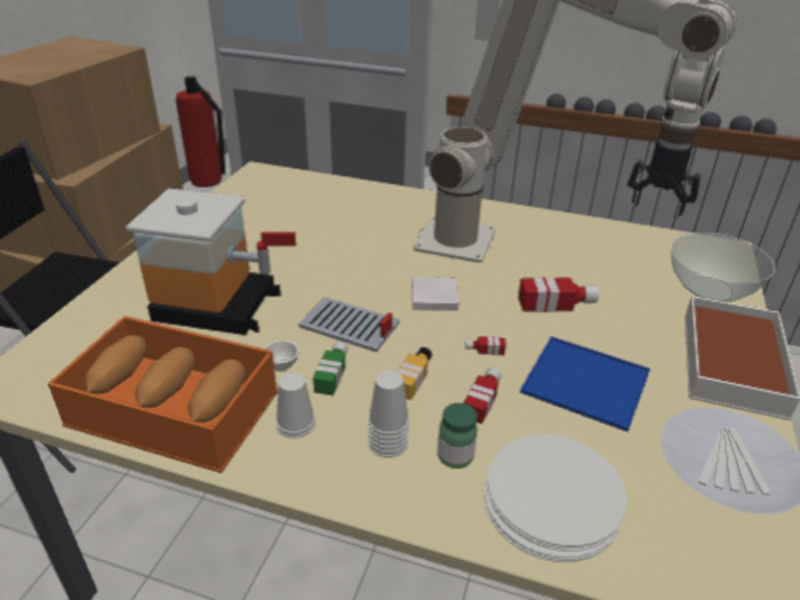

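View pics/side0.png

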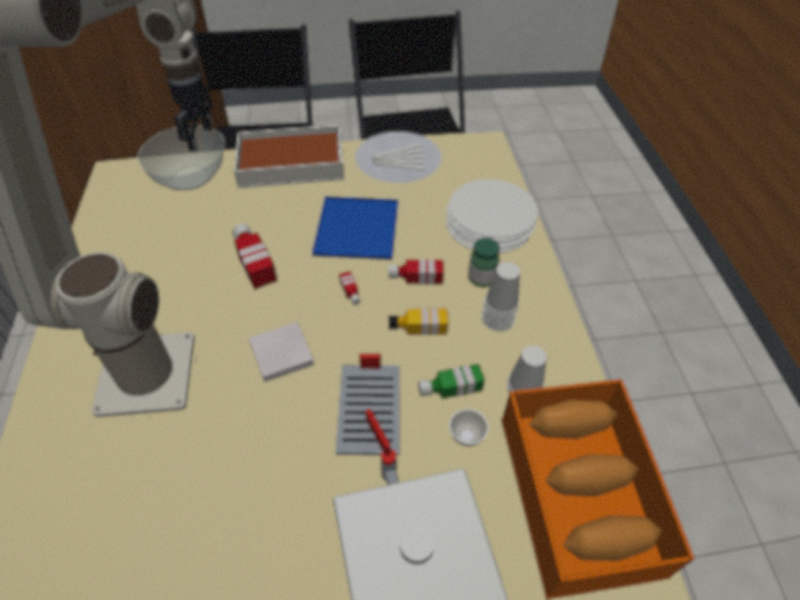

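The scene holds the dispenser at left with the red lever, the drip tray at (350,323) with its tab at (386,324), green/yellow/red lying bottles at (331,368), (413,373) and (482,395). Look-alike red bottles, one big and one small, lie at (555,293) and (490,345), and the blue tray is at (587,381). The side view agrees: bottles at (455,380), (420,321), (420,271); lever from pivot (388,458) to tip (368,410).

```bash
cat > h.py <<'E'
import numpy as np, cv2
from scipy.spatial.transform import Rotation as Ro
from rig import sensors, grab_frame, camera_model, r
def cam(name, obs=None):
    m=camera_model(name); f=192/np.tan(np.radians(m["fov_y"]/2))
    K=np.array([[f,0,m["cx"]],[0,f,m["cy"]],[0,0,1]])
    if name=="wrist":
        o=obs or sensors.get_obs(); T=np.eye(4); T[:3,:3]=Ro.from_quat(o["tool_rot"]).as_matrix(); T[:3,3]=o["tool_pos"]
        W=np.linalg.inv(T@m["tool_from_camera"]); R,t=W[:3,:3],W[:3,3]
    else: R,t=m["R"],m["t"]
    return K,m["D"],R,np.array(t)
def onz(c,px,z):
    K,D,R,t=c; px=np.array(px,float).reshape(-1,1,2)
    n=cv2.undistortPoints(px,K,D).reshape(-1,2); d=np.c_[n,np.ones(len(n))]@R
    o=-R.T@t; z=np.broadcast_to(z,len(n)); return o+d*((z-o[2])/d[:,2])[:,None]
def proj(c,X):
    K,D,R,t=c; return cv2.projectPoints(np.array(X,float).reshape(-1,1,3),cv2.Rodrigues(R)[0],t,K,D)[0].reshape(-1,2)
def tri(c1,p1,c2,p2):
    P=[];n=[]
    for c,p in ((c1,p1),(c2,p2)):
        P.append(np.c_[c[2],c[3]]); n.append(cv2.undistortPoints(np.array(p,float).reshape(-1,1,2),c[0],c[1]).reshape(-1,2).T)
    X=cv2.triangulatePoints(P[0],P[1],n[0],n[1]); return (X[:3]/X[3]).T
def grab_w(name):
    o=sensors.get_obs(); im=grab_frame("wrist"); np.savez(f"pics/{name}.npz",p=o["tool_pos"],q=o["tool_rot"])
    cv2.imwrite(f"pics/{name}.png",cv2.resize(im,(800,600),interpolation=cv2.INTER_CUBIC))
def cam_w(name):
    d=np.load(f"pics/{name}.npz"); return cam("wrist",dict(tool_pos=d["p"],tool_rot=d["q"]))
S=1.5625   # view scale; pixel = (view+.5)/S-.5
def v(p): return (np.array(p,float)+.5)/S-.5
E
python3 - <<'E'
from h import *
np.set_printoptions(precision=3,suppress=True)
a=cam("side"); b=cam("scene")
print("tray", onz(a,v([(343,366),(400,366),(400,453),(337,453)]),.012))
print("traysc", onz(b,v([(330,300),(398,322),(381,347),(300,323)]),.012))
print("tip/pivot",tri(a,v([(368,411),(389,456)]),b,v([(295,233),(264,243)])))
for n,p,q in (("bb",(444,271),(388,272)),("y",(448,321),(389,322)),("g",(484,377),(419,388)),("bigred",(262,282),(237,230)),("small",(343,273),(354,300))):
    print(n,onz(a,v([p,q]),[.022,.022]))
print("scene r", onz(b,v([(474,412),(495,373),(405,392),(427,351),(325,385),(341,347)]),.022))
print("stray",onz(a,v([(319,198),(398,198),(392,257),(314,252)]),.012))
print("stray sc",onz(b,v([(549,341),(649,374),(631,424),(523,383)]),.012))
print("lid",onz(a,v([(334,495),(463,471),(505,597)]),.25), onz(b,v([(167,192),(245,200),(236,238),(131,232)]),.25))
print("bystanders jar, tall,short, ramekin",onz(b,v([(459,406),(390,375),(292,380),(282,350)]),[.105,.157,.109,.04]))
E
```

```text
tray [[ 0.42  -0.036  0.012]
 [ 0.538 -0.05   0.012]
 [ 0.513 -0.245  0.012]
 [ 0.396 -0.231  0.012]]
traysc [[ 0.402 -0.209  0.012]
 [ 0.43  -0.028  0.012]
 [ 0.528 -0.035  0.012]
 [ 0.508 -0.238  0.012]]
tip/pivot [[ 0.457 -0.262  0.213]
 [ 0.481 -0.329  0.187]]
bb [[0.673 0.199 0.022]
 [0.541 0.211 0.022]]
y [[0.656 0.049 0.022]
 [0.527 0.061 0.022]]
g [[ 0.703 -0.103  0.022]
 [ 0.568 -0.114  0.022]]
bigred [[0.246 0.214 0.022]
 [0.177 0.402 0.022]]
small [[0.436 0.22  0.022]
 [0.456 0.134 0.022]]
scene r [[ 0.665  0.202  0.022]
 [ 0.54   0.219  0.022]
 [ 0.656  0.06   0.022]
 [ 0.519  0.067  0.022]
 [ 0.69  -0.097  0.022]
 [ 0.568 -0.112  0.022]]
stray [[0.388 0.515 0.012]
 [0.599 0.489 0.012]
 [0.557 0.269 0.012]
 [0.369 0.309 0.012]]
stray sc [[0.383 0.311 0.012]
 [0.424 0.525 0.012]
 [0.587 0.494 0.012]
 [0.54  0.278 0.012]]
lid [[ 0.4   -0.411  0.25 ]
 [ 0.582 -0.397  0.25 ]
 [ 0.603 -0.57   0.25 ]] [[ 0.439 -0.586  0.25 ]
 [ 0.414 -0.4    0.25 ]
 [ 0.571 -0.334  0.25 ]
 [ 0.623 -0.548  0.25 ]]
bystanders jar, tall,short, ramekin [[ 0.743  0.185  0.105]
 [ 0.762  0.062  0.157]
 [ 0.783 -0.119  0.109]
 [ 0.639 -0.216  0.04 ]]
```

drive_tool(plan=[8.5, -4, -2, -2, -7.5, 8.5, -4, -2, -2, -7.6, 8.5, -4, -2, -2, 0, 8.5, -4, -2, -2, 0, 8.5, -4, -2, -2, 0])

```text
t: 0.6
tool_pos: [0.321, 0.3668, 0.3454]
tool_rot: [0.001, 1.0, -0.0, -0.0]
ft_force: [0.3, 0.3, -1.0]
gripper_width: 0.994
gripper_force: 0.0
```

drive_tool(plan=[0, -0.8, -4.7, -0.5, 0, 0, -0.8, -4.7, -0.5, 0, 0, -0.8, -4.7, -0.5, 0, 0, -0.8, -4.7, -0.5, 0, 0, -0.8, -4.7, -0.5, 0])

```text
t: 1.1
tool_pos: [0.3589, 0.131, 0.3698]
tool_rot: [0.001, 1.0, -0.0, -0.0]
ft_force: [1.4, -1.1, 0.1]
gripper_width: 0.138
gripper_force: 0.0
```

drive_tool(plan=[0, -0.8, -4.7, -0.5, 0, 0, -0.8, -4.7, -0.5, 0, 0, -0.8, -4.7, -0.5, 0, 0, -0.8, -4.7, -0.5, 0, 0, -0.8, -4.7, -0.5, 0])

```text
t: 1.6
tool_pos: [0.3981, -0.1041, 0.3949]
tool_rot: [0.002, 1.0, 0.0, -0.0]
ft_force: [1.0, 0.0, 0.1]
gripper_width: -0.006
gripper_force: 0.0
```

drive_tool(plan=[0, 0, 0, 0, 0, 0, 0, 0, 0, 0, 0, 0, 0, 0, 0])

```text
t: 1.9
tool_pos: [0.3982, -0.1014, 0.3945]
tool_rot: [0.001, 1.0, 0.0, -0.001]
ft_force: [0.2, -0.3, 0.8]
gripper_width: -0.001
gripper_force: 0.0
```

Run:
```python
from h import *
o=sensors.get_obs(); print(o["t"],o["tool_pos"],o["tool_rot"],o["joints"],o["ft_force"]); grab_w("w1")
```

```text
1.9 [ 0.39817088 -0.10143486  0.39454158] [ 1.08971731e-03  9.99999213e-01  3.32598905e-04 -5.25188778e-04] [-2.49718336e-01  4.73246241e-02  1.60093878e-01  1.68474735e+00
  3.86271807e-04 -2.47539128e-01] [ 0.18828211 -0.26356791  0.84442004]
```

View pics/w1.png

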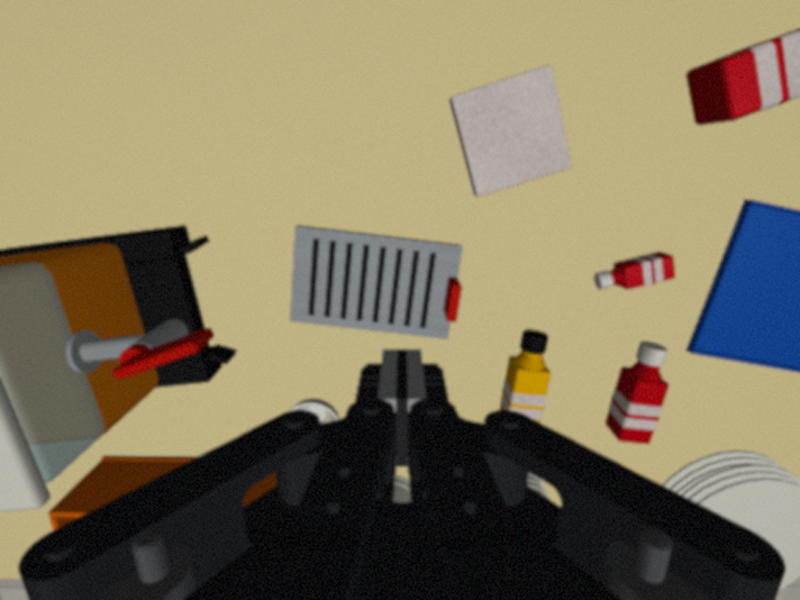

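Run:
```python
from h import *
np.set_printoptions(precision=4,suppress=True)
c=cam_w("w1"); 
f=onz(c,v([(185,227),(210,380)]),.045); print("foot front",f)
print("cheek tips",onz(c,v([(207,240),(234,352)]),.019))
e=f[1]-f[0]; yaw=np.degrees(np.arctan2(e[1],e[0])); print("y_d yaw",yaw, np.linalg.norm(e))
xd=np.array([e[1],-e[0]])/np.hypot(*e[:2]); m=f.mean(0)[:2]; print("xd",xd,"origin",m-.02*xd,"home tray", m-.005*xd)
print("lever tip/pivot at .218",onz(c,v([(212,345),(116,375)]),.218), "bottom .184", onz(c,v([(209,330),(122,350)]),.184))
t=onz(c,v([(298,225),(462,243),(447,338),(291,320)]),.012); print("tray",t,t.mean(0)); d=(t[0]+t[3]-t[1]-t[2]); print("yaw",np.degrees(np.arctan2(d[1],d[0])), np.linalg.norm(t[0]-t[1]),np.linalg.norm(t[0]-t[3]))
print("tab top",onz(c,v([(449,277),(459,280),(458,320),(447,318)]),.054))
```

```text
foot front [[ 0.3888 -0.3412  0.045 ]
 [ 0.5761 -0.3371  0.045 ]]
cheek tips [[ 0.4076 -0.3302  0.019 ]
 [ 0.5503 -0.314   0.019 ]]
y_d yaw 1.2710182104372156 0.18736748372332898
xd [ 0.0222 -0.9998] origin [ 0.482  -0.3192] home tray [ 0.4823 -0.3342]
lever tip/pivot at .218 [[ 0.4561 -0.2465  0.218 ]
 [ 0.4818 -0.3264  0.218 ]] bottom .184 [[ 0.457  -0.2634  0.184 ]
 [ 0.4754 -0.3415  0.184 ]]
tray [[ 0.3915 -0.2233  0.012 ]
 [ 0.4133 -0.0297  0.012 ]
 [ 0.5344 -0.0443  0.012 ]
 [ 0.5099 -0.2402  0.012 ]] [ 0.4623 -0.1344  0.012 ]
yaw -96.78953752588868 0.19474054379728004 0.11961876692025321
tab top [[ 0.4443 -0.0488  0.054 ]
 [ 0.4478 -0.0375  0.054 ]
 [ 0.4952 -0.037   0.054 ]
 [ 0.4927 -0.0497  0.054 ]]
```

The wrist view shows the foot's front corners at (185,227)/(210,380) and the lever from (116,375) to tip (212,345). The tray corners are (298,225), (462,243), (447,338), (291,320), with the tab at (453,300). Now I go to the lever's +x side and sweep it shut.

drive_tool(plan=[0, -2.7, -4.1, 0, 0, 0, -2.7, -4.1, 0, 0, 0, -2.7, -4.1, 0, 0, 0, -2.7, -4.1, 0, 0, 0, 0, 0, 4, 0])

```text
t: 2.45
tool_pos: [0.5156, -0.2722, 0.3586]
tool_rot: [0.002, 1.0, -0.005, 0.008]
ft_force: [0.6, -0.0, -0.5]
gripper_width: -0.006
gripper_force: 0.0
```

drive_tool(plan=[0, 0, 0, 4, 0, 0, 0, 0, 4, 0, 0, 0, 0, 4, 0, 0, 0, 0, 3, 0, 0, 0, 0, 0, 0])

```text
t: 2.95
tool_pos: [0.5036, -0.2628, 0.1999]
tool_rot: [-0.0, 1.0, 0.003, -0.005]
ft_force: [-0.3, 0.4, 0.5]
gripper_width: -0.001
gripper_force: 0.0
```

drive_tool(plan=[0, 1.2, -0.35, 0, 0, 0, 1.2, -0.35, 0, 0, 0, 1, -0.15, 0, 0, 0, 0.9, -0.15, 0, 0, 0, 0, 0, 0, 0])

```text
t: 3.45
tool_pos: [0.4622, -0.277, 0.2066]
tool_rot: [0.002, 1.0, -0.001, 0.001]
ft_force: [-0.2, 0.2, -0.2]
gripper_width: 0.003
gripper_force: 0.2
```

drive_tool(plan=[0, 0.8, -0.45, 0, 0, 0, 0.8, -0.5, 0, 0, 0, 0.6, -0.7, 0, 0, 0, 0.6, -0.7, 0, 0, 0, 0, 0, 0, 0])

```text
t: 3.95
tool_pos: [0.4333, -0.3008, 0.2045]
tool_rot: [0.002, 1.0, -0.0, -0.001]
ft_force: [-0.1, -0.0, 0.2]
gripper_width: -0.002
gripper_force: 0.0
```

drive_tool(plan=[0, 0.3, -0.5, 0, 0, 0, 0.2, -0.5, 0, 0, 0, 0, 0, 0, 0])

```text
t: 4.25
tool_pos: [0.4293, -0.3105, 0.2046]
tool_rot: [0.002, 1.0, -0.0, -0.001]
ft_force: [-0.9, -0.1, -0.5]
gripper_width: 0.001
gripper_force: 0.0
```

drive_tool(plan=[0, 0, -0.4, 0, 0, 0, 0, -0.4, 0, 0, 0, 0, 0, 0, 0])

```text
t: 4.55
tool_pos: [0.4291, -0.3169, 0.2046]
tool_rot: [0.001, 1.0, 0.001, -0.001]
ft_force: [-1.6, 5.4, 1.6]
gripper_width: -0.002
gripper_force: 2.7
```

Run:
```python
from h import *
s=grab_frame("side")[215:345,190:360]; q=grab_frame("scene")[100:230,80:250]
cv2.imwrite("pics/tap1.png",cv2.resize(np.hstack([s,q]),None,fx=2.35,fy=2.35,interpolation=cv2.INTER_CUBIC))
```

```text
(no output)
```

View pics/tap1.png

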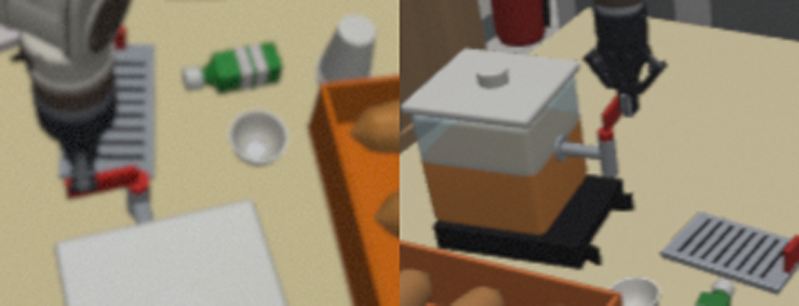

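The lever now lies across the tap, reaching left from (140,180) to (70,188) in the side crop, with about 5 N of contact. I press a little more to confirm the stop.

drive_tool(plan=[0, 0, -0.4, 0, 0, 0, 0, 0, 0, 0])

```text
t: 4.85
tool_pos: [0.429, -0.3174, 0.2045]
tool_rot: [0.0, 1.0, 0.005, -0.001]
ft_force: [-2.2, 13.6, 6.2]
gripper_width: 0.002
gripper_force: 7.5
```

drive_tool(plan=[0, 0, -0.3, 0, 0, 0, 0, 0, 0, 0])

```text
t: 5.05
tool_pos: [0.4289, -0.3177, 0.2045]
tool_rot: [-0.001, 1.0, 0.008, -0.001]
ft_force: [-2.8, 22.1, 7.6]
gripper_width: -0.002
gripper_force: 11.1
```

drive_tool(plan=[0, 0, 3, 0, 0, 0, 0, 0, -4.5, 0, 0, 1.5, 2.5, -4, 0, 0, 2, 3, -3, 0, 0, 2, 3, -2, 0])

```text
t: 5.55
tool_pos: [0.3754, -0.2099, 0.3424]
tool_rot: [0.002, 1.0, -0.002, 0.002]
ft_force: [0.2, 0.3, 0.0]
gripper_width: 0.003
gripper_force: 0.0
```

drive_tool(plan=[8.5, 0, 0, 0, 0, 8.5, 0, 0, 0, 0, 8.5, 0, 0, 0, 0])

```text
t: 5.85
tool_pos: [0.3755, -0.2104, 0.3392]
tool_rot: [0.002, 1.0, -0.0, -0.0]
ft_force: [0.1, -0.3, 0.6]
gripper_width: 0.507
gripper_force: 0.0
```

Run:
```python
from h import *
o=sensors.get_obs(); print(o["t"],o["tool_pos"],o["tool_rot"]); grab_w("w2")
```

```text
5.85 [ 0.37549287 -0.21036565  0.33916736] [ 1.68464112e-03  9.99998515e-01 -2.12975880e-04 -2.95016296e-04]
```

View pics/w2.png

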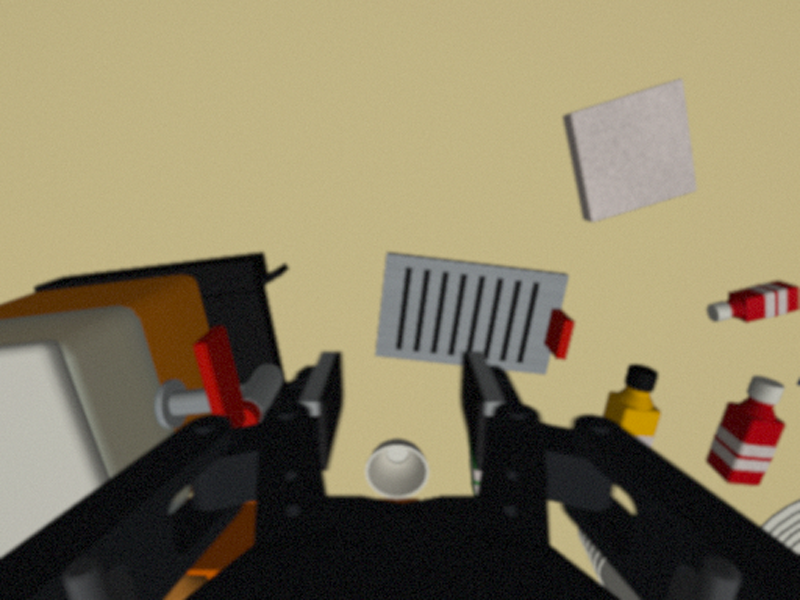

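The lever is shut, seen across the tap from (205,335) to (240,420). The tray is at (390,255)–(545,372) with its tab at (560,333). The foot's edges are dark, so I enhance a crop.

Run:
```python
from h import *
o=sensors.get_obs(); ims=[grab_frame("wrist").astype(float) for _ in range(6)]
im=np.mean(ims,0); np.savez("pics/w3.npz",p=o["tool_pos"],q=o["tool_rot"]); np.save("pics/w3im.npy",im)
c=im[150:280,100:260]; c=255*np.clip(c/110,0,1)**.5
cv2.imwrite("pics/w3.png",cv2.resize(c.astype(np.uint8),None,fx=4.6,fy=4.6,interpolation=cv2.INTER_CUBIC))
```

```text
(no output)
```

View pics/w3.png

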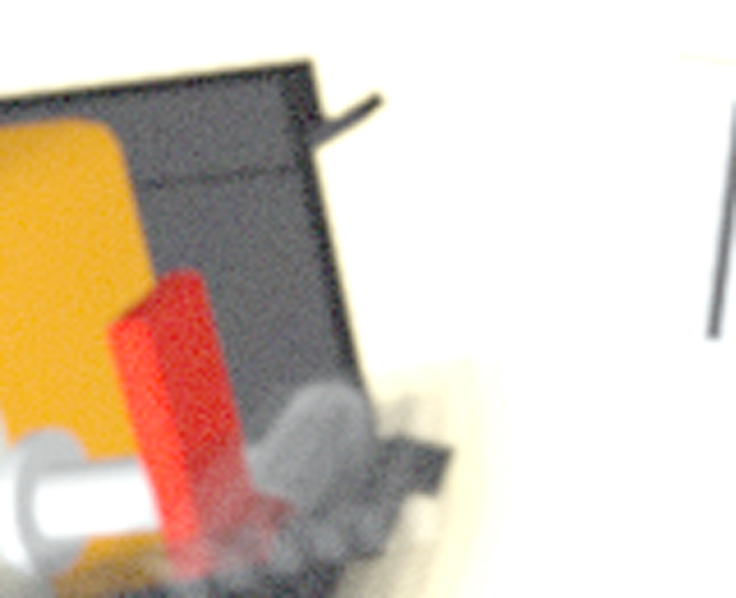

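Run:
```python
from h import *
np.set_printoptions(precision=4,suppress=True)
c=cam_w("w3"); k=lambda p:np.array([100,150])+(np.array(p,float)+.5)/4.6-.5
def ln(n,p,z):
    X=onz(c,k(p),z); d=X[-1]-X[0]; print(n,X[:,:2].tolist(),"yaw",np.degrees(np.arctan2(d[1],d[0])),np.linalg.norm(d))
ln("front top",[(287,85),(355,385)],.045)
ln("front bot",[(312,64),(374,400)],.0)
ln("left bot",[(310,62),(0,100)],.0)
ln("seam",[(300,170),(140,187)],.045)
ln("lever",[(110,328),(178,575)],.218)
ln("cheek tips z19",[(380,98),(448,455)],.019)
ln("cheek tips z0",[(380,98),(448,455)],.0)
ln("spoutbase?",[(320,430)],.116)
im=np.load("pics/w3im.npy")
# tray: gray mask bright, fit rectangle
hsv=cv2.cvtColor(im.astype(np.uint8),cv2.COLOR_BGR2HSV)
t=onz(c,v([(388,252),(567,273),(546,374),(377,356)]),.012); print("tray",t,t.mean(0)); 
for i,j in ((1,0),(2,3)): d=t[j]-t[i]; print(np.degrees(np.arctan2(d[1],d[0])),np.linalg.norm(d))
print("tab",onz(c,v([(551,309),(574,319),(567,358),(547,350)]),.054))
```

```text
front top [[0.3944679318152835, -0.3583457448002131], [0.5056619629943642, -0.3446678982059269]] yaw 7.012657933784423 0.11203212064988857
front bot [[0.3961899713969277, -0.3639443483691811], [0.5338044239157437, -0.351854701044519]] yaw 5.020635079742248 0.13814447913140854
left bot [[0.3954288669828589, -0.3646241679302926], [0.4093291613587969, -0.48418507832564184]] yaw -83.3684958455997 0.12036623063925553
seam [[0.42442200292572463, -0.35678745462999883], [0.43036233729557394, -0.4133983774901464]] yaw -84.00972365279684 0.056921737144110356
lever [[0.40972604900719234, -0.3408834828336592], [0.47001050813387035, -0.3340453724954787]] yaw 6.471441812090108 0.06067104552579627
cheek tips z19 [[0.4049910475844331, -0.33423766289284923], [0.5481798051930411, -0.31896635892799896]] yaw 6.087672180169703 0.14400080913065574
cheek tips z0 [[0.4092817706151198, -0.33948570850036713], [0.5585379469659634, -0.3235673048787967]] yaw 6.087672180169722 0.15010263739432878
spoutbase? [[0.48678302603704193, -0.33416352550016276]] yaw 0.0 0.0
tray [[ 0.3903 -0.225   0.012 ]
 [ 0.4139 -0.0315  0.012 ]
 [ 0.5343 -0.0434  0.012 ]
 [ 0.5106 -0.2391  0.012 ]] [ 0.4623 -0.1348  0.012 ]
-96.93606016269835 0.19494956331730307
-96.90314579013109 0.19710713847995961
tab [[ 0.4409 -0.0604  0.054 ]
 [ 0.4517 -0.0359  0.054 ]
 [ 0.4948 -0.0385  0.054 ]
 [ 0.4856 -0.0603  0.054 ]]
```

drive_tool(plan=[8.5, 0, 0, 0, 6.9, 8.5, -1.93, 4.47, 0, 0, 8.5, -1.93, 4.47, 0, 0, 8.5, -1.93, 4.47, 0, 0, 8.5, -1.93, 4.47, 0, 0])

```text
t: 6.7
tool_pos: [0.4746, -0.0403, 0.3398]
tool_rot: [0.062, 0.998, -0.0, 0.0]
ft_force: [0.4, 1.1, -0.0]
gripper_width: 0.995
gripper_force: 0.0
```

drive_tool(plan=[8.5, 0, 0, 4.8, 0, 8.5, 0, 0, 4.8, 0, 8.5, 0, 0, 4.8, 0, 8.5, 0, 0, 4.8, 0, 8.5, 0, 0, 4, 0])

```text
t: 7.2
tool_pos: [0.4728, -0.0415, 0.1053]
tool_rot: [0.062, 0.998, -0.0, -0.001]
ft_force: [-0.1, -0.5, -0.1]
gripper_width: 0.995
gripper_force: 0.0
```

drive_tool(plan=[8.5, 0, 0, 0, 0, 8.5, 0, 0, 0, 0])

```text
t: 7.4
tool_pos: [0.4737, -0.0417, 0.1081]
tool_rot: [0.062, 0.998, 0.0, -0.001]
ft_force: [-0.1, 0.0, 0.8]
gripper_width: 0.993
gripper_force: 0.0
```

Run:
```python
from h import *
o=sensors.get_obs(); print(o["t"],o["tool_pos"],o["tool_rot"]); grab_w("w4")
```

```text
7.4 [ 0.47371076 -0.04173119  0.10807105] [ 6.16934887e-02  9.98094856e-01  2.01194065e-05 -7.56077235e-04]
```

View pics/w4.png

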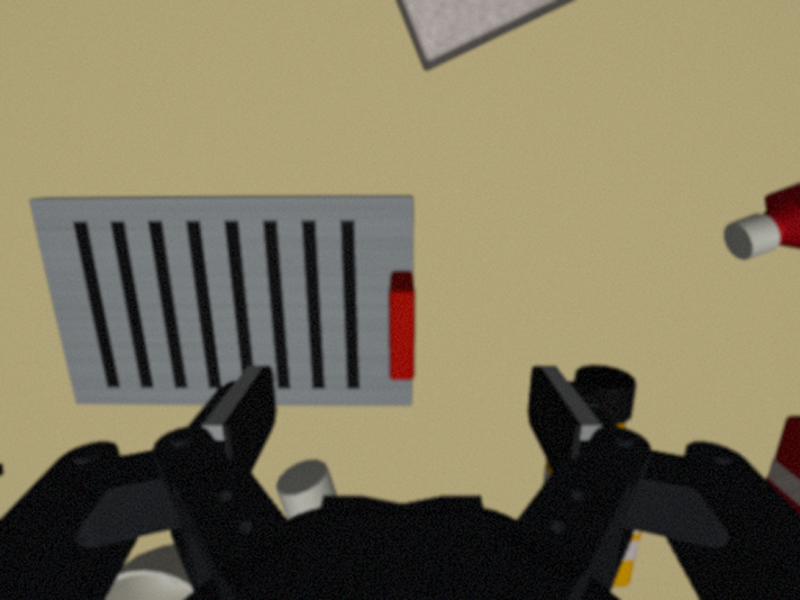

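The tray is square to the fingers; the tab's top spans (390–414, 292–378). I check its position against the TCP.

Run:
```python
from h import *
c=cam_w("w4"); X=onz(c,v([(402,292),(402,379)]),.054); d=np.load("pics/w4.npz")
print(X,X.mean(0)); print("tool frame mm",(X.mean(0)-d["p"])@Ro.from_quat(d["q"]).as_matrix()*1000)
t=onz(c,v([(413,195),(412,405),(31,199),(77,404)]),.012); print(t, (t[0]+t[1])/2)
print("cap yellow centre", onz(c,v([(605,383)]),.035))
```

```text
[[ 0.45476106 -0.03950407  0.054     ]
 [ 0.49662184 -0.04467934  0.054     ]] [ 0.47569145 -0.0420917   0.054     ]
tool frame mm [-2.09175078 -0.11096442 54.06795647]
[[ 0.41668867 -0.02914924  0.012     ]
 [ 0.53566643 -0.04358562  0.012     ]
 [ 0.39327138 -0.2257413   0.012     ]
 [ 0.51176501 -0.2412976   0.012     ]] [ 0.47617755 -0.03636743  0.012     ]
cap yellow centre [[0.52194872 0.05844607 0.035     ]]
```

drive_tool(plan=[8.5, -0.2, 0, 3, 0, 8.5, 0, 0, 3, 0, 8.5, 0, 0, 1.6, 0, 8.5, 0, 0, 0, 0])

```text
t: 7.85
tool_pos: [0.4765, -0.0421, 0.0325]
tool_rot: [0.062, 0.998, -0.0, 0.0]
ft_force: [-0.3, 0.7, 0.3]
gripper_width: 0.991
gripper_force: 0.0
```

drive_tool(plan=[0, 0, 0, 0, 0, 0, 0, 0, 0, 0, 0, 0, 0, 0, 0, 0, 0, 0, 0, 0, 0, 0, 0, 0, 0])

```text
t: 8.35
tool_pos: [0.4761, -0.042, 0.0325]
tool_rot: [0.062, 0.998, -0.0, 0.0]
ft_force: [-0.9, -0.3, 5.8]
gripper_width: 0.142
gripper_force: 5.7
```

drive_tool(plan=[0, 0, 0, 0, 0, 0, 0, 0, 0, 0])

```text
t: 8.55
tool_pos: [0.4763, -0.0421, 0.0326]
tool_rot: [0.062, 0.998, -0.0, 0.001]
ft_force: [-0.8, -0.0, 4.8]
gripper_width: 0.129
gripper_force: 59.8
```

drive_tool(plan=[0, 0.56, 0.07, 0, -3.25, 0, 0.56, 0.03, 0, -3.25, 0, 0.56, 0, 0, -3.25, 0, 0.56, -0.05, 0, -3.25, 0, 0, 0, 0, 0])

```text
t: 9.05
tool_pos: [0.4541, -0.0405, 0.0326]
tool_rot: [-0.052, 0.999, 0.0, 0.001]
ft_force: [-0.6, 0.3, 5.3]
gripper_width: 0.131
gripper_force: 59.8
```

drive_tool(plan=[0, 0, -1.5, 0, 0, 0, 0, -1.5, 0, 0, 0, 0, -1.5, 0, 0, 0, 0, -1.5, 0, 0, 0, 0, 0, 0, 0])

```text
t: 9.55
tool_pos: [0.4609, -0.1019, 0.0326]
tool_rot: [-0.051, 0.999, -0.001, 0.001]
ft_force: [-0.4, -3.8, 5.3]
gripper_width: 0.132
gripper_force: 60.0
```

Run:
```python
from h import *
o=sensors.get_obs(); print(o["t"],o["tool_pos"],o["tool_rot"],o["ft_force"],o["gripper_width"]); 
s=grab_frame("side")[190:340,170:330]; 
O=np.array([.4838,-.329]); x=np.array([.106,-.994]); d=o["tool_pos"][:2]-O
print("tab in disp: x",d@x,"y",d@np.array([.994,.106]), "yaw tool y",np.degrees(2*np.arctan2(o["tool_rot"][0],o["tool_rot"][1])))
cv2.imwrite("pics/s5.png",cv2.resize(s,None,fx=4,fy=4,interpolation=cv2.INTER_CUBIC))
```

```text
9.55 [ 0.46089277 -0.10185771  0.03259101] [-5.05238090e-02  9.98722057e-01 -8.76063244e-04  9.11440787e-04] [-0.41832871 -3.8181505   5.33706452] 0.13232335697013303
tab in disp: x -0.2282076017453916 y 0.0013072999231140657 yaw tool y -5.792072645793017
```

View pics/s5.png

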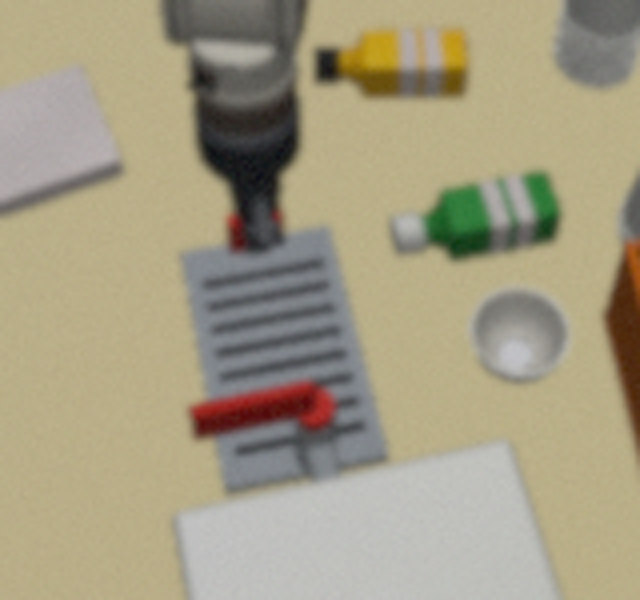

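The tray is dragged straight and lines up with the slot (tab under the gripper, tray end at (300,475) entering under the spout). I keep sliding it in.

drive_tool(plan=[0, 0.04, -1.3, 0, -0.3, 0, 0.03, -1.3, 0, 0, 0, 0, -1.3, 0, 0, 0, 0, -1.3, 0, 0, 0, 0, 0, 0, 0])

```text
t: 10.1
tool_pos: [0.4656, -0.1532, 0.0326]
tool_rot: [-0.053, 0.999, -0.001, 0.001]
ft_force: [-0.2, -1.0, 5.3]
gripper_width: 0.133
gripper_force: 60.2
```

drive_tool(plan=[0, 0, -1.3, 0, 0, 0, 0, -1.3, 0, 0, 0, 0, -1.3, 0, 0, 0, 0, -1.3, 0, 0, 0, 0, 0, 0, 0])

```text
t: 10.6
tool_pos: [0.4712, -0.2049, 0.0326]
tool_rot: [-0.053, 0.999, -0.001, 0.001]
ft_force: [0.1, -1.4, 6.5]
gripper_width: 0.13
gripper_force: 60.2
```

drive_tool(plan=[0, 0, -1, 0, 0, 0, 0, -1, 0, 0, 0, 0, -1, 0, 0, 0, 0, -0.8, 0, 0, 0, 0, 0, 0, 0])

```text
t: 11.1
tool_pos: [0.4751, -0.2416, 0.0326]
tool_rot: [-0.054, 0.999, 0.0, 0.001]
ft_force: [0.1, 1.0, 7.2]
gripper_width: 0.132
gripper_force: 60.3
```

drive_tool(plan=[0, 0, -0.4, 0, 0, 0, 0, 0, 0, 0])

```text
t: 11.3
tool_pos: [0.4753, -0.2445, 0.0326]
tool_rot: [-0.054, 0.999, 0.001, 0.001]
ft_force: [-0.3, 4.2, 8.2]
gripper_width: 0.133
gripper_force: 60.5
```

drive_tool(plan=[0, 0, -0.3, 0, 0, 0, 0, 0, 0, 0])

```text
t: 11.5
tool_pos: [0.4756, -0.2471, 0.0326]
tool_rot: [-0.055, 0.999, 0.001, 0.0]
ft_force: [-0.5, 4.8, 8.4]
gripper_width: 0.132
gripper_force: 60.6
```

drive_tool(plan=[0, 0, -0.3, 0, 0, 0, 0, 0, 0, 0])

```text
t: 11.7
tool_pos: [0.476, -0.2501, 0.0326]
tool_rot: [-0.055, 0.999, 0.001, 0.0]
ft_force: [-1.1, 4.6, 8.6]
gripper_width: 0.134
gripper_force: 60.6
```

drive_tool(plan=[0, 0, -0.3, 0, 0, 0, 0, 0, 0, 0])

```text
t: 11.9
tool_pos: [0.476, -0.2508, 0.0326]
tool_rot: [-0.055, 0.998, 0.003, 0.0]
ft_force: [-0.9, 11.0, 11.1]
gripper_width: 0.137
gripper_force: 60.8
```

drive_tool(plan=[0, 0, -0.3, 0, 0, 0, 0, 0, 0, 0])

```text
t: 12.1
tool_pos: [0.4756, -0.251, 0.0326]
tool_rot: [-0.056, 0.998, 0.006, -0.0]
ft_force: [-3.0, 21.3, 16.4]
gripper_width: 0.131
gripper_force: 61.4
```

The tray is against the stop: y stalled at −0.251 with 21 N building. Now release, rise, and look at the bottles.

drive_tool(plan=[0, 0, 0.5, 0, 0, 5, 0, 0, 0, 0, 5, 0, 0, 0, 0, 5, 0, 0, 0, 0, 5, 0, 0, 0, 0])

```text
t: 12.6
tool_pos: [0.4735, -0.2497, 0.0303]
tool_rot: [-0.055, 0.999, 0.003, -0.002]
ft_force: [-2.4, 9.1, 2.4]
gripper_width: 0.585
gripper_force: 0.0
```

drive_tool(plan=[5, 0, 0, -3, 0, 5, 0, 0, -4, 0, 5, 0, 2, -4.5, 6, 8.5, 0, 4, -3, 0, 8.5, -1, 4, -3, 0])

```text
t: 13.1
tool_pos: [0.4821, -0.1534, 0.2076]
tool_rot: [-0.0, 1.0, -0.0, -0.0]
ft_force: [1.2, -0.6, -0.7]
gripper_width: 0.9
gripper_force: 0.0
```

drive_tool(plan=[8.5, -1.5, 4.6, -1, 0, 8.5, -1.5, 4.6, -1, 0, 8.5, -1.5, 4.6, -1, 0, 8.5, -1.5, 4.6, -2, 0, 8.5, -1.5, 4, -2, 0])

```text
t: 13.6
tool_pos: [0.5564, 0.0705, 0.2751]
tool_rot: [-0.002, 1.0, -0.0, -0.001]
ft_force: [1.3, -0.9, 0.5]
gripper_width: 0.996
gripper_force: 0.0
```

drive_tool(plan=[8.5, 0, 0, 0, 0, 8.5, 0, 0, 0, 0])

```text
t: 13.8
tool_pos: [0.5567, 0.0695, 0.2749]
tool_rot: [-0.003, 1.0, -0.0, -0.0]
ft_force: [-0.9, -0.6, 0.5]
gripper_width: 0.997
gripper_force: 0.0
```

Run:
```python
from h import *
o=sensors.get_obs(); print(o["t"],o["tool_pos"],o["tool_rot"]); grab_w("w6")
```

```text
13.8 [0.55666023 0.06946285 0.2748834 ] [-2.75552105e-03  9.99996114e-01 -3.64553508e-04 -2.15437413e-04]
```

View pics/w6.png

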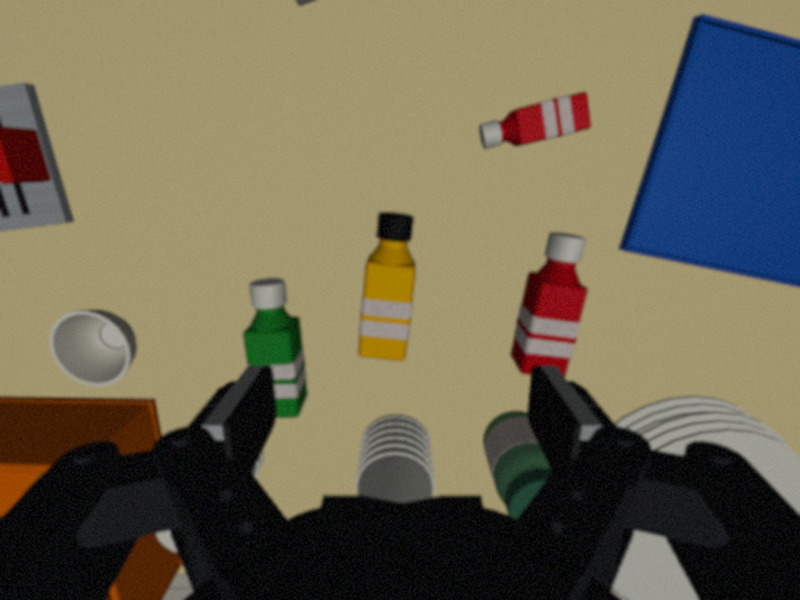

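All three lie on view: yellow cap (397,227) to base end (384,358), green cap (268,293) to base end (289,413), red cap (566,246) to base end (546,370). The blue tray's near edge runs from (697,16) to (621,248).

Run:
```python
from h import *
np.set_printoptions(precision=4,suppress=True)
c=cam_w("w6")
for n,p in (("y",[(396,227),(384,358)]),("g",[(268,293),(289,413)]),("r",[(566,246),(546,370)])):
    X=onz(c,v(p),[.032,.044]); d=X[0]-X[1]; print(n,X,np.degrees(np.arctan2(d[1],d[0])),np.linalg.norm(d[:2]))
e=onz(c,v([(697,16),(621,248)]),.012); d=e[1]-e[0]; L=np.linalg.norm(d); y=np.degrees(np.arctan2(d[1],d[0]))
print("tray edge",e,L,y); u=d[:2]/L; w=np.array([-u[1],u[0]]); print("centre",e.mean(0)[:2]+.11*w)
print("drip tray end corners",onz(c,v([(33,85),(72,221)]),.012), "tab top px",onz(c,v([(44,155)]),.054))
print("small red len",np.linalg.norm(np.subtract(*onz(c,v([(482,134),(588,108)]),.012))))
```

```text
y [[0.5343 0.0641 0.032 ]
 [0.6508 0.0537 0.044 ]] 174.87698982595296 0.11690617167034002
g [[ 0.5937 -0.0503  0.032 ]
 [ 0.7081 -0.0364  0.044 ]] -173.05998338200263 0.11519232561787865
r [[0.5497 0.2116 0.032 ]
 [0.662  0.2016 0.044 ]] 174.89125535023268 0.1127839612882007
tray edge [[0.364  0.3069 0.012 ]
 [0.5546 0.2705 0.012 ]] 0.19404345703373263 -10.81103720728553
centre [0.4799 0.3967]
drip tray end corners [[ 0.4174 -0.2436  0.012 ]
 [ 0.5322 -0.2319  0.012 ]] tab top px [[ 0.4755 -0.2121  0.054 ]]
small red len 0.09116016638127797
```

Green has been knocked about 5 cm toward +y since the start. I grasp the yellow bottle at its cap first and test whether it pivots when lifted.

drive_tool(plan=[8.5, 0, 0, 0, 5.4, 8.5, 2.3, -0.7, 4, 0, 8.5, 0, 0, 4.8, 0, 8.5, 0, 0, 4.8, 0, 8.5, 0, 0, 4.8, 0])

```text
t: 14.35
tool_pos: [0.5315, 0.0617, 0.0894]
tool_rot: [0.047, 0.999, -0.0, -0.0]
ft_force: [0.7, 0.3, -0.8]
gripper_width: 0.993
gripper_force: 0.0
```

drive_tool(plan=[8.5, 0, 0, 4, 0, 8.5, 0, 0, 2.2, 0, 8.5, 0, 0, 1, 0, 3.5, 0, 0, 0, 0, 3.2, 0, 0, 0, 0])

```text
t: 14.85
tool_pos: [0.5335, 0.0633, 0.0203]
tool_rot: [0.046, 0.999, 0.0, 0.001]
ft_force: [0.6, -0.1, 1.1]
gripper_width: 0.683
gripper_force: 0.0
```

drive_tool(plan=[3.1, 0, 0, 0, 0, 3.1, 0, 0, 0, 0, 3.1, 0, 0, 0, 0, 3.1, 0, 0, 0, 0])

```text
t: 15.25
tool_pos: [0.5339, 0.064, 0.0208]
tool_rot: [0.045, 0.999, -0.0, 0.001]
ft_force: [-0.1, -1.2, 5.4]
gripper_width: 0.368
gripper_force: 17.5
```

drive_tool(plan=[3.1, 0, 0, 0, 0, 3.1, 0, 0, 0, 0])

```text
t: 15.45
tool_pos: [0.5339, 0.064, 0.0207]
tool_rot: [0.045, 0.999, -0.0, 0.001]
ft_force: [0.6, -1.3, 5.8]
gripper_width: 0.368
gripper_force: 17.6
```

drive_tool(plan=[3.1, 0, 0, -1, 0, 3.1, 0, 0, -1, 0, 3.1, -0.2, 0, -1, 0, 3.1, -0.3, 0, -1, 0, 3.1, 0, 0, 0, 0])

```text
t: 15.95
tool_pos: [0.5397, 0.0638, 0.0614]
tool_rot: [0.045, 0.999, 0.0, 0.002]
ft_force: [0.3, -0.7, -1.6]
gripper_width: 0.359
gripper_force: 17.1
```

Run:
```python
from h import *
o=sensors.get_obs(); print(o["t"],o["tool_pos"],o["ft_force"],o["wrist_torque"],o["gripper_width"],o["gripper_force"])
s=grab_frame("side")[170:250,230:310]; q=grab_frame("scene")[190:270,225:305]
cv2.imwrite("pics/p1.png",cv2.resize(np.hstack([s,q]),None,fx=5,fy=5,interpolation=cv2.INTER_CUBIC))
```

```text
15.95 [0.53970012 0.06381113 0.06137486] [ 0.29190369 -0.74390199 -1.55452306] [ 0.02469686  0.06045487 -0.00403389] 0.3594597325953139 17.139704525470734
```

View pics/p1.png

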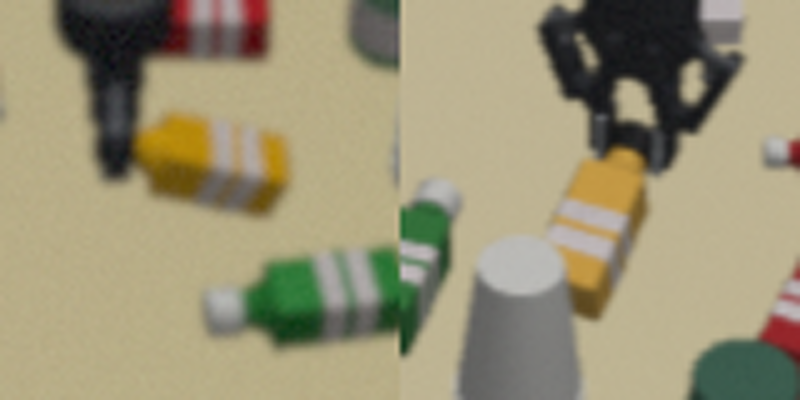

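The bottle pivots in the 17 N grip: cap raised, base end on the table, with only part of its weight on the wrist. I follow the arc about its base edge.

drive_tool(plan=[3.1, -0.8, 0, -0.9, 0, 3.1, -0.8, 0, -0.9, 0, 3.1, -1.2, 0, -0.9, 0, 3.1, -1.3, 0, -0.9, 0, 3.1, 0, 0, 0, 0])

```text
t: 16.55
tool_pos: [0.5807, 0.0598, 0.0961]
tool_rot: [0.045, 0.999, 0.0, 0.002]
ft_force: [-0.1, -0.4, -2.5]
gripper_width: 0.366
gripper_force: 16.9
```

drive_tool(plan=[3.1, -1.4, 0, -0.6, 0, 3.1, -1.5, 0, -0.5, 0, 3.1, -1.5, 0, -0.2, 0, 3.1, -1.5, 0, -0.1, 0, 3.1, 0, 0, 0, 0])

```text
t: 17.05
tool_pos: [0.6378, 0.0544, 0.1082]
tool_rot: [0.045, 0.999, -0.0, -0.0]
ft_force: [-0.4, 0.2, -2.8]
gripper_width: 0.363
gripper_force: 17.0
```

drive_tool(plan=[3.1, -0.7, 0, 0, 0, 3.1, -0.7, 0, 0, 0, 3.1, 0, 0, 0, 0])

```text
t: 17.35
tool_pos: [0.6515, 0.0533, 0.109]
tool_rot: [0.045, 0.999, -0.0, -0.0]
ft_force: [0.3, 0.1, -2.2]
gripper_width: 0.365
gripper_force: 16.9
```

```bash
cat > pose.py <<'E'
# fit a bottle pose (x,y,tilt direction) from colour masks in side+scene: print mask centroid/PCA per view
from h import *
RNG={"y":((18,120,90),(34,255,255)),"g":((50,110,40),(80,255,255)),"r":((172,120,60),(180,255,255))}
def mask(im,k):
    h=cv2.cvtColor(im,cv2.COLOR_BGR2HSV); lo,hi=RNG[k]; m=cv2.inRange(h,lo,hi)
    if k=="r": m|=cv2.inRange(h,(0,120,60),(6,255,255))
    return cv2.morphologyEx(m,cv2.MORPH_CLOSE,np.ones((7,7)))
def blob(name,k,near):
    m=mask(grab_frame(name),k); n,l,st,ce=cv2.connectedComponentsWithStats(m)
    c=cam(name); p=proj(c,[near])[0]
    i=min((j for j in range(1,n) if st[j][4]>60),key=lambda j:np.hypot(*(ce[j]-p)))
    ys,xs=np.where(l==i); P=np.c_[xs,ys].astype(np.float32); 
    return P,c
def box(P): return cv2.minAreaRect(P)
E
python3 - <<'E'
from pose import *
o=sensors.get_obs(); print(o["tool_pos"],o["ft_force"],o["wrist_torque"],o["gripper_force"]); p=o["tool_pos"]
for n in("side","scene"):
    P,c=blob(n,"y",[p[0],p[1],.05]); print(n,len(P),P.mean(0),box(P)); 
    top=proj(c,[[p[0],p[1],.09],[p[0],p[1],0],[p[0],p[1],.045]]); print("expected upright top,bottom,mid",top)
    _,_,vt=np.linalg.svd(P-P.mean(0),full_matrices=False); print("axis",vt[0],"exp",(top[0]-top[1])/np.linalg.norm(top[0]-top[1]))
E
```

```text
[0.65151924 0.05327635 0.10898355] [ 0.25115776  0.11841088 -2.23628753] [0.00168192 0.19352056 0.02922541] 16.93728804588318
side 256 [299.10547 197.89453] ((300.56036376953125, 199.47415161132812), (25.896413803100586, 15.972390174865723), 40.23635482788086)
expected upright top,bottom,mid [[286.56984628 191.48098719]
 [284.73514085 208.40654574]
 [285.62917752 200.17496759]]
axis [0.75535655 0.655314  ] exp [ 0.10776722 -0.99417615]
scene 154 [256.56494 238.23376] ((257.4848937988281, 238.65283203125), (17.691699981689453, 13.207344055175781), 42.51044845581055)
expected upright top,bottom,mid [[257.89035721 232.6464037 ]
 [257.16308922 254.37632401]
 [257.51951904 243.7276584 ]]
axis [0.53114206 0.84728277] exp [ 0.03344978 -0.9994404 ]
```

The weight is now fully carried, but the bottle hangs tilted. I relax the grip a little so it pivots under gravity.

drive_tool(plan=[3.13, 0, 0, 0, 0, 3.13, 0, 0, 0, 0, 3.13, 0, 0, 0, 0])

```text
t: 17.75
tool_pos: [0.6513, 0.0533, 0.1096]
tool_rot: [0.045, 0.999, 0.0, 0.0]
ft_force: [0.7, 0.5, -2.5]
gripper_width: 0.373
gripper_force: 16.2
```

drive_tool(plan=[3.16, 0, 0, 0, 0, 3.16, 0, 0, 0, 0, 3.16, 0, 0, 0, 0])

```text
t: 18.05
tool_pos: [0.6514, 0.0533, 0.1099]
tool_rot: [0.045, 0.999, 0.0, 0.0]
ft_force: [-1.7, -0.4, 0.9]
gripper_width: 0.369
gripper_force: 8.3
```

```bash
cat >> pose.py <<'E'
from scipy.optimize import minimize
def pts(p,yaw,tilt,g):
    """body corners; grip point p on axis at distance g from base; axis tilted by `tilt` from up toward direction yaw"""
    a=np.array([np.sin(tilt)*np.cos(yaw),np.sin(tilt)*np.sin(yaw),np.cos(tilt)])
    u=np.array([np.cos(tilt)*np.cos(yaw),np.cos(tilt)*np.sin(yaw),-np.sin(tilt)]); w=np.cross(a,u); b=p-g*a
    return np.array([b+.022*i*u+.022*j*w+s*a for i in(-1,1) for j in(-1,1) for s in(0,.075)])
def tilt_fit(k,yaw,g=.118):
    """held bottle: tilt (deg) of the axis toward `yaw` best matching the colour mask (IoU) in side and scene"""
    p=sensors.get_obs()["tool_pos"]+[0,0,.005]; B=[blob(n,k,p-[0,0,.06])+(n,) for n in("side","scene")]; best=[]
    for t in range(-30,121,3):
        s=[]
        for P,c,n in B:
            m=np.zeros((384,512),np.uint8); cv2.fillConvexPoly(m,cv2.convexHull(proj(c,pts(p,yaw,np.radians(t),g)).astype(np.float32)).astype(np.int32),1)
            q=np.zeros_like(m); q[P[:,1].astype(int),P[:,0].astype(int)]=1; s.append((m&q).sum()/(m|q).sum())
        best.append((sum(s),t,s))
    return sorted(best,reverse=True)[:3]
E
python3 - <<'E'
from pose import *
o=sensors.get_obs(); print(o["t"],o["tool_pos"],o["ft_force"],o["wrist_torque"],o["gripper_force"])
print(tilt_fit("y",np.radians(174.9)))
E
```

```text
18.05 [0.65144686 0.05334884 0.10994324] [-1.68779578 -0.39253977  0.91333977] [-0.01692515  0.23598927  0.02570481] 8.30482006072998
[(np.float64(0.7598699042761577), 30, [np.float64(0.6183908045977011), np.float64(0.1414790996784566)]), (np.float64(0.7559459106917692), 33, [np.float64(0.6422018348623854), np.float64(0.11374407582938388)]), (np.float64(0.7548360867797612), 36, [np.float64(0.639080459770115), np.float64(0.1157556270096463)])]
```

drive_tool(plan=[3.16, 0.8, 0, -0.5, 0, 3.16, 1.2, 0, -1, 0, 3.16, 1.5, 0, -1, 0, 3.16, 1.5, 0, -1, 0, 3.16, 0, 0, 0, 0])

```text
t: 18.65
tool_pos: [0.6003, 0.0581, 0.1461]
tool_rot: [0.045, 0.999, 0.0, 0.0]
ft_force: [-0.4, -0.1, -2.8]
gripper_width: 0.37
gripper_force: 7.9
```

Run:
```python
from pose import *
o=sensors.get_obs(); print(o["t"],o["tool_pos"],o["ft_force"],o["wrist_torque"],o["gripper_force"],o["gripper_width"])
for g in (.11,.118,.126): print(g,tilt_fit("y",np.radians(174.9),g)[:2])
s=grab_frame("side")[140:240,230:330]; q=grab_frame("scene")[180:280,215:315]
cv2.imwrite("pics/p2.png",cv2.resize(np.hstack([s,q]),None,fx=4,fy=4,interpolation=cv2.INTER_CUBIC))
```

```text
18.65 [0.60026945 0.05807963 0.14606738] [-0.44323323 -0.10675579 -2.75716845] [ 0.03141077  0.04058012 -0.02983461] 7.863074988126755 0.37015639525688354
0.11 [(np.float64(1.0475798454543752), 9, [np.float64(0.41237113402061853), np.float64(0.6352087114337568)]), (np.float64(1.0265464645513604), 6, [np.float64(0.4236842105263158), np.float64(0.6028622540250447)])]
0.118 [(np.float64(1.1565039023414048), 3, [np.float64(0.4131578947368421), np.float64(0.7433460076045627)]), (np.float64(1.1444716003519404), 6, [np.float64(0.4067357512953368), np.float64(0.7377358490566037)])]
0.126 [(np.float64(1.0468342061085916), 3, [np.float64(0.4262734584450402), np.float64(0.6205607476635514)]), (np.float64(1.0421305095483755), 0, [np.float64(0.4041994750656168), np.float64(0.6379310344827587)])]
```

View pics/p2.png

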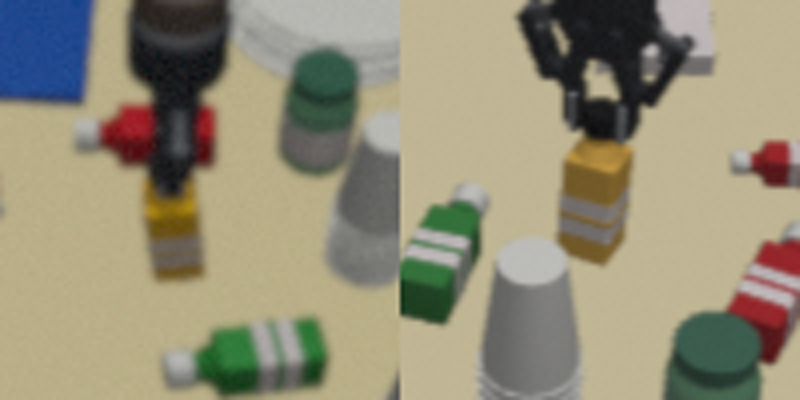

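Excellent: at 8 N the yellow bottle hangs upright in both views. I firm the grip, lift and carry it to the blue tray.

drive_tool(plan=[3.0, 0, 0, -1, 0, 3.0, 0, 0, -2, 0, 3.0, 0, 0, -2, 0, 3.0, 0, 0, 0, 0, 3.0, 1, 2, 0, 0])

```text
t: 19.55
tool_pos: [0.5948, 0.0768, 0.195]
tool_rot: [0.047, 0.999, -0.0, 0.001]
ft_force: [-0.5, 0.6, -2.6]
gripper_width: 0.358
gripper_force: 36.0
```

drive_tool(plan=[3.0, 1.4, 3, 0, 0, 3.0, 1.4, 3, 0, 0, 3.0, 1.4, 3, 0, 0, 3.0, 1.4, 3, 0, 0, 3.0, 1.4, 3, 0, 0])

```text
t: 20.05
tool_pos: [0.5364, 0.2354, 0.1936]
tool_rot: [0.045, 0.999, -0.0, -0.0]
ft_force: [0.1, 0.4, -2.0]
gripper_width: 0.36
gripper_force: 36.0
```

drive_tool(plan=[3.0, 1.4, 3, 0, 0, 3.0, 1.4, 3, 0, 0, 3.0, 1.4, 3, 0, 0, 3.0, 1.4, 3, 0, 0, 3.0, 1.4, 3, 0, 0])

```text
t: 20.55
tool_pos: [0.4802, 0.3911, 0.1935]
tool_rot: [0.045, 0.999, -0.0, -0.0]
ft_force: [0.4, 0.2, -2.6]
gripper_width: 0.359
gripper_force: 36.0
```

drive_tool(plan=[3.0, 1.4, 3, 0, 0, 3.0, 1.4, 2.5, 0, 0, 3.0, 0.1, 1, 0, 0, 3.0, 0, 0, 0, 0, 3.0, 0, 0, 0, 0])

```text
t: 21.05
tool_pos: [0.4582, 0.4565, 0.1937]
tool_rot: [0.045, 0.999, -0.001, -0.0]
ft_force: [-0.7, 0.4, -2.2]
gripper_width: 0.363
gripper_force: 36.0
```

Run:
```python
from pose import *
o=sensors.get_obs(); print(o["t"],o["tool_pos"],o["ft_force"],o["wrist_torque"],o["gripper_force"],o["gripper_width"])
for g in (.118,): print(g,tilt_fit("y",np.radians(174.9),g)[:3],tilt_fit("y",np.radians(84.9),g)[:2])
```

```text
21.05 [0.45818777 0.45649038 0.19369679] [-0.70598773  0.40293782 -2.17772567] [-0.04013168 -0.02351103  0.04310183] 36.03446066379547 0.3634619073925906
0.118 [(np.float64(1.226689122250842), 3, [np.float64(0.4368932038834951), np.float64(0.789795918367347)]), (np.float64(1.2002858776443683), 6, [np.float64(0.42452830188679247), np.float64(0.7757575757575758)]), (np.float64(1.1978493791823), 0, [np.float64(0.4368932038834951), np.float64(0.7609561752988048)])] [(np.float64(1.2097811257694542), -3, [np.float64(0.44625407166123776), np.float64(0.7635270541082164)]), (np.float64(1.2010116148370176), 0, [np.float64(0.43630573248407645), np.float64(0.7647058823529411)])]
```

drive_tool(plan=[3.0, 0, 0, 2, 0, 3.0, 0, 0, 2, 0, 3.0, 0, 0, 1.5, 0, 3.0, 0, 0, 0.8, 0, 3.0, 0, 0, 0, 0])

```text
t: 21.75
tool_pos: [0.4577, 0.4562, 0.1302]
tool_rot: [0.046, 0.999, -0.001, -0.001]
ft_force: [-0.7, -0.7, -1.3]
gripper_width: 0.358
gripper_force: 36.1
```

drive_tool(plan=[3.1, 0, 0, 0.4, 0, 3.1, 0, 0, 0, 0])

```text
t: 21.95
tool_pos: [0.4588, 0.4578, 0.1288]
tool_rot: [0.045, 0.999, 0.001, 0.001]
ft_force: [-0.4, -0.4, -0.7]
gripper_width: 0.367
gripper_force: 24.0
```

drive_tool(plan=[3.1, 0, 0, 0.4, 0, 3.1, 0, 0, 0, 0])

```text
t: 22.15
tool_pos: [0.4603, 0.4588, 0.1283]
tool_rot: [0.045, 0.999, 0.003, 0.003]
ft_force: [0.5, -2.8, 12.3]
gripper_width: 0.361
gripper_force: 25.4
```

drive_tool(plan=[3.1, 0, 0, 0.4, 0, 3.1, 0, 0, 0, 0])

```text
t: 22.35
tool_pos: [0.4621, 0.4595, 0.1274]
tool_rot: [0.046, 0.999, 0.004, 0.006]
ft_force: [1.4, -3.7, 20.2]
gripper_width: 0.367
gripper_force: 27.1
```

drive_tool(plan=[3.16, 0, 0, -0.4, 0, 3.16, 0, 0, 0, 0, 3.3, 0, 0, 0, 0, 3.6, 0, 0, 0, 0, 4.2, 0, 0, 0, 0])

```text
t: 22.85
tool_pos: [0.4575, 0.4572, 0.1227]
tool_rot: [0.045, 0.999, -0.0, -0.001]
ft_force: [0.2, -0.2, 0.8]
gripper_width: 0.491
gripper_force: 0.0
```

drive_tool(plan=[4.6, 0, 0, 0, 0, 4.6, 0, 0, -2, 0, 4.6, 0, 0, -3, 0, 4.6, 0, 0, -4, 0, 8.5, 0, -2, -2, 0])

```text
t: 23.35
tool_pos: [0.4568, 0.4399, 0.2362]
tool_rot: [0.044, 0.999, 0.002, 0.001]
ft_force: [1.5, 0.1, 0.8]
gripper_width: 0.692
gripper_force: 0.0
```

```bash
cat >> pose.py <<'E'
def stand_fit(k,xy,tall=True):
    """upright bottle at xy guess: IoU-fit x,y on floor z=.005"""
    B=[blob(n,k,[xy[0],xy[1],.05])+(n,) for n in("side","scene")]; masks=[]
    for P,c,n in B:
        q=np.zeros((384,512),np.uint8); q[P[:,1].astype(int),P[:,0].astype(int)]=1; masks.append(q)
    def f(z):
        s=0
        for (P,c,n),q in zip(B,masks):
            m=np.zeros((384,512),np.uint8); p=pts(np.array([z[0],z[1],.005]),np.radians(z[2]),np.radians(z[3]),0)
            cv2.fillConvexPoly(m,cv2.convexHull(proj(c,p).astype(np.float32)).astype(np.int32),1); s+=(m&q).sum()/(m|q).sum()
        return -s
    best=min((minimize(f,[xy[0],xy[1],y,t],method="Nelder-Mead",options=dict(initial_simplex=np.array([xy[0],xy[1],y,t])+np.vstack([np.zeros(4),np.diag([.01,.01,20,10])]))) for y in(0,45,90,175) for t in(0,85)),key=lambda r:r.fun)
    return best.x,best.fun
E
python3 - <<'E'
from pose import *
print(stand_fit("y",[.46,.458])); 
for k,a in (("g",[.65,-.043]),("r",[.61,.206])): print(k,stand_fit(k,a))
E
```

```text
(array([ 0.46217479,  0.4633753 , -4.53501382,  6.24074407]), np.float64(-1.123999648999649))
g (array([ 6.50229198e-01, -2.76651373e-02,  2.52182189e+02,  4.61842625e+01]), np.float64(-0.7487731685789939))
r (array([  0.59009469,   0.23049234,  84.11972312, -45.86196435]), np.float64(-0.8672114402451481))
```

drive_tool(plan=[8.5, -1.9, -3.65, 0, 0, 8.5, -1.9, -3.65, 0, 0, 8.5, -1.9, -3.65, 0, 0, 8.5, -1.9, -3.65, 0, 0, 8.5, -1.9, -3.65, 0, 0])

```text
t: 24.15
tool_pos: [0.534, 0.2459, 0.2313]
tool_rot: [0.045, 0.999, -0.001, -0.002]
ft_force: [1.0, 0.4, 0.0]
gripper_width: 0.996
gripper_force: 0.0
```

drive_tool(plan=[8.5, -1.9, -3.65, 0, 0, 8.5, 0, 0, 4, 0, 8.5, 0, 0, 4, 0, 8.5, 0, 0, 2, 0, 8.5, 0, 0, 0, 0])

```text
t: 24.65
tool_pos: [0.5464, 0.2078, 0.1276]
tool_rot: [0.045, 0.999, -0.002, -0.005]
ft_force: [-0.6, -0.1, -0.3]
gripper_width: 0.993
gripper_force: 0.0
```

Run:
```python
from pose import *
o=sensors.get_obs(); print(o["t"],o["tool_pos"],o["tool_rot"]); grab_w("w7")
```

```text
24.65 [0.54635875 0.20780916 0.12763742] [ 0.0450941   0.99896629 -0.00222291 -0.005285  ]
```

View pics/w7.png

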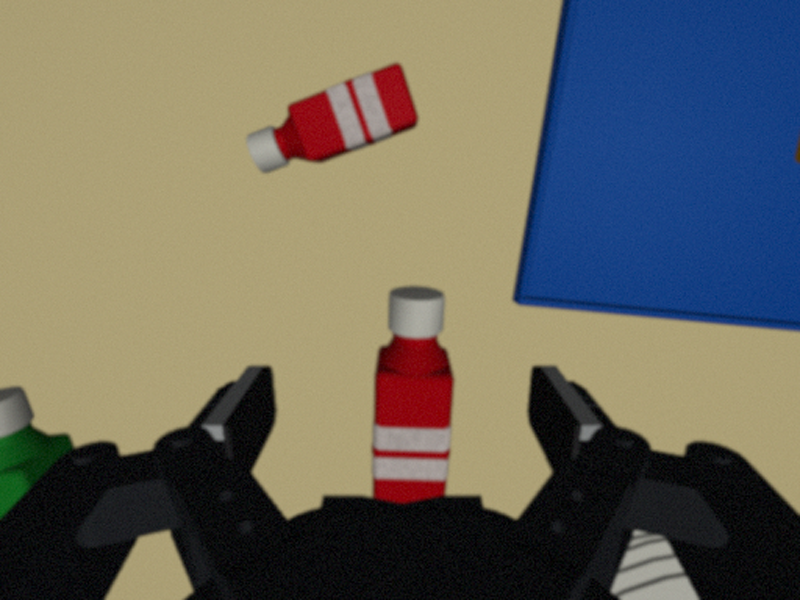

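The wrist view shows the red cap at (389–444, 288–338) with the neck edge at (414,338). The body runs straight down the picture, well aligned with the fingers.

Run:
```python
from h import *
np.set_printoptions(precision=4,suppress=True)
c=cam_w("w7"); print(onz(c,v([(416,300),(414,338),(413,372)]),[.038,.038,.044])); o=sensors.get_obs(); print(o["tool_pos"])
c=cam_w("w6"); print("w6 red cap end/neck, shoulder; green; yellow",onz(c,v([(566,239),(564,259),(566,284),(267,284),(269,305),(274,334),(396,217),(396,240),(391,265)]),[.038,.038,.044]*3))
```

```text
[[0.5417 0.2151 0.038 ]
 [0.563  0.2123 0.038 ]
 [0.5801 0.2102 0.044 ]]
[0.548  0.2086 0.1303]
w6 red cap end/neck, shoulder; green; yellow [[ 0.5427  0.2086  0.038 ]
 [ 0.56    0.2088  0.038 ]
 [ 0.5807  0.2107  0.044 ]
 [ 0.5838 -0.0486  0.038 ]
 [ 0.6031 -0.0484  0.038 ]
 [ 0.6283 -0.0442  0.044 ]
 [ 0.5252  0.0641  0.038 ]
 [ 0.5446  0.0642  0.038 ]
 [ 0.5649  0.0601  0.044 ]]
```

drive_tool(plan=[8.5, -0.3, 0.5, 0, 0, 8.5, 0, 0, 4, 0, 8.5, 0, 0, 4, 0, 8.5, 0, 0, 3.1, 0, 5, 0, 0, 0, 0])

```text
t: 25.2
tool_pos: [0.5511, 0.2135, 0.0194]
tool_rot: [0.045, 0.999, -0.001, -0.003]
ft_force: [-1.0, 0.2, -0.1]
gripper_width: 0.853
gripper_force: 0.0
```

drive_tool(plan=[3.5, 0, 0, 0, 0, 3.15, 0, 0, 0, 0, 3.15, 0, 0, 0, 0, 3.15, 0, 0, 0, 0, 3.15, 0, 0, 0, 0])

```text
t: 25.7
tool_pos: [0.5552, 0.2146, 0.0247]
tool_rot: [0.045, 0.999, 0.001, 0.002]
ft_force: [-0.6, 1.0, 5.9]
gripper_width: 0.371
gripper_force: 9.7
```

drive_tool(plan=[3.15, 0, 0, 0, 0, 3.15, 0, 0, 0, 0])

```text
t: 25.9
tool_pos: [0.555, 0.2145, 0.0245]
tool_rot: [0.045, 0.999, 0.001, 0.002]
ft_force: [-0.9, 0.8, 6.3]
gripper_width: 0.369
gripper_force: 9.5
```

drive_tool(plan=[3.15, 0, 0, -1, 0, 3.15, -0.3, 0, -1.5, 0, 3.15, -0.5, 0, -1.5, 0, 3.15, -0.7, 0, -1.5, 0, 3.15, -0.7, 0, -1.5, 0])

```text
t: 26.4
tool_pos: [0.575, 0.2115, 0.0931]
tool_rot: [0.045, 0.999, -0.0, -0.001]
ft_force: [0.5, -0.3, -2.6]
gripper_width: 0.37
gripper_force: 7.1
```

drive_tool(plan=[3.15, 0, 0, -1.5, 0, 3.15, 0, 0, -1.5, 0, 3.15, 0, 0, -1.5, 0, 3.15, 0, 0, -1.5, 0, 3.15, 0, 0, 0, 0])

```text
t: 26.9
tool_pos: [0.5757, 0.212, 0.1545]
tool_rot: [0.045, 0.999, 0.001, 0.001]
ft_force: [-0.5, 0.2, -2.2]
gripper_width: 0.369
gripper_force: 5.7
```

drive_tool(plan=[3.15, 0, 0, 0, 0, 3.15, 0, 0, 0, 0, 3.15, 0, 0, 0, 0])

```text
t: 27.2
tool_pos: [0.5748, 0.2115, 0.1512]
tool_rot: [0.045, 0.999, -0.0, -0.001]
ft_force: [0.6, 0.2, -2.0]
gripper_width: 0.372
gripper_force: 5.1
```

Run:
```python
from pose import *
o=sensors.get_obs(); print(o["t"],o["tool_pos"],o["ft_force"],o["wrist_torque"],o["gripper_force"],o["gripper_width"])
for g in (.11,.12): print(g,tilt_fit("r",np.radians(174.9),g)[:3])
```

```text
27.2 [0.57483004 0.21153899 0.15123202] [ 0.62594881  0.15511091 -1.9649787 ] [-0.01154582  0.00482606 -0.03741854] 5.130812153220177 0.37155088314663737
0.11 [(np.float64(0.8679940872658316), 0, [np.float64(0.3806646525679758), np.float64(0.4873294346978557)]), (np.float64(0.8289368375513736), 6, [np.float64(0.3681159420289855), np.float64(0.4608208955223881)]), (np.float64(0.8230320165449357), 9, [np.float64(0.3557422969187675), np.float64(0.4672897196261682)])]
0.12 [(np.float64(0.7890994015472195), 3, [np.float64(0.3507692307692308), np.float64(0.43833017077798864)]), (np.float64(0.7889171270718232), -6, [np.float64(0.3149171270718232), np.float64(0.474)]), (np.float64(0.7877213021130782), -3, [np.float64(0.3352941176470588), np.float64(0.4524271844660194)])]
```

The weight is carried and the torque is near zero, so red hangs upright too. Firm up and carry it.

drive_tool(plan=[3.0, 0, 0, 0, 0, 3.0, 0, 0, -1.5, 0, 3.0, 0, 0, -1.5, 0, 3.0, 0.7, 1.7, 0, 0, 3.0, 1.2, 2.9, 0, 0])

```text
t: 27.9
tool_pos: [0.5613, 0.2588, 0.183]
tool_rot: [0.047, 0.999, 0.0, 0.001]
ft_force: [0.2, 1.4, -2.9]
gripper_width: 0.356
gripper_force: 25.8
```

drive_tool(plan=[3.0, 1.2, 2.9, 0, 0, 3.0, 1.2, 2.9, 0, 0, 3.0, 1.2, 2.9, 0, 0, 3.0, 1.2, 2.9, 0, 0, 3.0, 0.5, 1, 0, 0])

```text
t: 28.4
tool_pos: [0.517, 0.3934, 0.1816]
tool_rot: [0.043, 0.999, 0.001, -0.001]
ft_force: [-1.1, -0.1, -4.0]
gripper_width: 0.36
gripper_force: 25.8
```

drive_tool(plan=[3.0, 0, 0, 0, 0, 3.0, 0, 0, 0, 0, 3.0, 0, 0, 1.5, 0, 3.0, 0, 0, 1.5, 0, 3.0, 0, 0, 0, 0])

```text
t: 28.9
tool_pos: [0.5184, 0.3869, 0.1499]
tool_rot: [0.046, 0.999, -0.002, -0.002]
ft_force: [-0.4, -0.2, -4.0]
gripper_width: 0.363
gripper_force: 25.8
```

Run:
```python
from pose import *
o=sensors.get_obs(); print(o["t"],o["tool_pos"],o["ft_force"],o["wrist_torque"],o["gripper_force"],o["gripper_width"])
for g in (.11,.118,.126): print(g,tilt_fit("r",np.radians(174.9),g)[:3])
```

```text
28.9 [0.51839148 0.38693423 0.14986417] [-0.42583122 -0.19182686 -4.02871267] [-0.01456905  0.05811722 -0.03194695] 25.83873152732849 0.36271245600239754
0.11 [(np.float64(0.8563911389297987), -3, [np.float64(0.4054982817869416), np.float64(0.45089285714285715)]), (np.float64(0.8553869232123313), 0, [np.float64(0.4054982817869416), np.float64(0.44988864142538976)]), (np.float64(0.8387868118971651), -6, [np.float64(0.38688524590163936), np.float64(0.4519015659955257)])]
0.118 [(np.float64(0.8560215921077123), 0, [np.float64(0.4154929577464789), np.float64(0.44052863436123346)]), (np.float64(0.8402651800067844), -3, [np.float64(0.40893470790378006), np.float64(0.4313304721030043)]), (np.float64(0.8384305357989569), -6, [np.float64(0.40202702702702703), np.float64(0.43640350877192985)])]
0.126 [(np.float64(0.8043598812985222), 0, [np.float64(0.3732876712328767), np.float64(0.4310722100656455)]), (np.float64(0.7960344523487566), -3, [np.float64(0.3732876712328767), np.float64(0.4227467811158798)]), (np.float64(0.7937292043663534), -6, [np.float64(0.36824324324324326), np.float64(0.42548596112311016)])]
```

Upright. Base is about 35–40 mm up; descend to contact.

drive_tool(plan=[3.0, 0, 0, 1.2, 0, 3.0, 0, 0, 0.8, 0, 3.0, 0, 0, 0.4, 0, 3.0, 0, 0, 0, 0])

```text
t: 29.6
tool_pos: [0.5221, 0.392, 0.1366]
tool_rot: [0.045, 0.999, 0.004, 0.005]
ft_force: [-3.0, -2.4, 25.6]
gripper_width: 0.359
gripper_force: 31.8
```

drive_tool(plan=[3.1, 0, 0, 0.4, 0, 3.1, 0, 0, 0, 0, 3.1, 0, 0, 0, 0])

```text
t: 29.9
tool_pos: [0.5226, 0.391, 0.1315]
tool_rot: [0.045, 0.999, 0.003, 0.006]
ft_force: [-1.2, -3.5, 20.6]
gripper_width: 0.36
gripper_force: 22.3
```

drive_tool(plan=[3.1, 0, 0, 0.4, 0, 3.1, 0, 0, 0, 0, 3.1, 0, 0, 0, 0])

```text
t: 30.2
tool_pos: [0.5233, 0.3909, 0.1278]
tool_rot: [0.046, 0.999, 0.003, 0.006]
ft_force: [0.4, -4.9, 22.8]
gripper_width: 0.363
gripper_force: 25.3
```

drive_tool(plan=[3.1, 0, 0, 0.4, 0, 3.1, 0, 0, 0, 0, 3.1, 0, 0, 0, 0])

```text
t: 30.5
tool_pos: [0.5238, 0.3909, 0.1243]
tool_rot: [0.046, 0.999, 0.003, 0.007]
ft_force: [0.6, -5.0, 23.4]
gripper_width: 0.364
gripper_force: 27.6
```

drive_tool(plan=[3.1, 0, 0, -0.4, 0, 3.16, 0, 0, -0.2, 0, 3.3, 0, 0, 0, 0, 3.6, 0, 0, 0, 0, 4.2, 0, 0, 0, 0])

```text
t: 31.0
tool_pos: [0.5183, 0.3893, 0.121]
tool_rot: [0.045, 0.999, -0.001, -0.001]
ft_force: [-0.8, 0.4, -0.2]
gripper_width: 0.492
gripper_force: 0.0
```

drive_tool(plan=[4.6, 0, 0, 0, 0, 4.6, 0, 0, -2, 0, 4.6, 0, 0, -3, 0, 4.6, 0, 0, -4, 0, 8.5, 0, -4, -2, 0])

```text
t: 31.5
tool_pos: [0.5165, 0.3539, 0.2349]
tool_rot: [0.043, 0.999, 0.002, 0.002]
ft_force: [1.1, -0.6, 0.4]
gripper_width: 0.694
gripper_force: 0.0
```

drive_tool(plan=[8.5, 0, -4.5, 0, 0, 8.5, 0, -4.5, 0, 0, 8.5, 0, -4.5, 0, 0, 8.5, 0, -4.5, 0, 0, 8.5, 0, 0, 0, 0])

```text
t: 32.0
tool_pos: [0.4983, 0.1658, 0.2325]
tool_rot: [0.048, 0.999, -0.001, -0.001]
ft_force: [-0.0, 0.6, -0.3]
gripper_width: 0.996
gripper_force: 0.0
```

Run:
```python
from pose import *
s=grab_frame("side"); q=grab_frame("scene")
a=cv2.resize(s[110:230,190:350],(400,300),interpolation=cv2.INTER_CUBIC); b=cv2.resize(q[160:280,260:420],(400,300),interpolation=cv2.INTER_CUBIC)
c=cv2.resize(s[210:330,190:350],(400,300),interpolation=cv2.INTER_CUBIC); d=cv2.resize(q[150:270,160:320],(400,300),interpolation=cv2.INTER_CUBIC)
cv2.imwrite("pics/m1.png",np.vstack([np.hstack([a,b]),np.hstack([c,d])]))
o=sensors.get_obs(); print(o["t"],o["tool_pos"])
```

```text
32.1 [0.49934674 0.16965263 0.23254186]
```

View pics/m1.png

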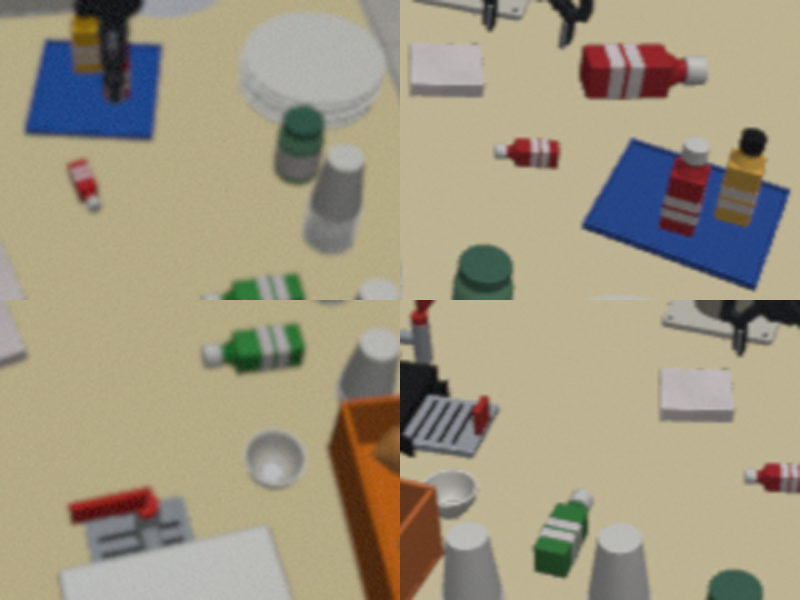

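Both yellow and red stand on the blue tray (scene panel). The drip tray's front edge shows at (88,517)–(182,499) in the side panel, and green lies with cap (212,354) and base (302,345). I compute both.

Run:
```python
from h import *
np.set_printoptions(precision=4,suppress=True)
a=cam("side"); b=cam("scene")
S1=lambda p:np.array([190,210])+(np.array(p)-[0,300])/2.5; S2=lambda p:np.array([160,150])+(np.array(p)-[400,300])/2.5
X=onz(a,S1([(88,517),(182,499)]),.012); Y=onz(b,S2([(499,405),(478,455)]),.012)
O=np.array([.4838,-.329]); x=np.array([.106,-.994])
for Z in (X,Y): print(Z, "x_d",(Z[:,:2]-O)@x, "exp -.085")
print("tab top",onz(b,S2([(482,400)]),.054))
print("green side",onz(a,S1([(212,354),(302,345)]),.022),"scene",onz(b,S2([(582,498),(556,560)]),[.03,.03]))
```

```text
[[ 0.4228 -0.2569  0.012 ]
 [ 0.5338 -0.2468  0.012 ]] x_d [-0.0782 -0.0764] exp -.085
[[ 0.4171 -0.2482  0.012 ]
 [ 0.5378 -0.2262  0.012 ]] x_d [-0.0874 -0.0965] exp -.085
tab top [[ 0.4673 -0.2498  0.054 ]]
green side [[ 0.5988 -0.054   0.022 ]
 [ 0.7178 -0.0539  0.022 ]] scene [[ 0.5959 -0.0489  0.03  ]
 [ 0.7151 -0.0383  0.03  ]]
```

drive_tool(plan=[8.5, 0, 0, 0, -6.1, 8.5, 0, 0, 0, -6.1, 8.5, -1.35, -4.55, 0, 0, 8.5, -1.35, -4.55, 0, 0, 8.5, -1.35, -4.55, 0, 0])

```text
t: 32.6
tool_pos: [0.5573, 0.0409, 0.2322]
tool_rot: [-0.063, 0.998, 0.0, 0.0]
ft_force: [0.6, -0.1, 1.1]
gripper_width: 0.997
gripper_force: 0.0
```

drive_tool(plan=[8.5, -1.35, -4.55, 0, 0, 8.5, -1.35, -4.55, 0, 0, 8.5, 0, 0, 4, 0, 8.5, 0, 0, 4, 0, 8.5, 0, 0, 2, 0])

```text
t: 33.1
tool_pos: [0.5929, -0.0459, 0.128]
tool_rot: [-0.062, 0.998, 0.001, -0.003]
ft_force: [-0.6, -0.1, -1.7]
gripper_width: 0.996
gripper_force: 0.0
```

drive_tool(plan=[8.5, 0, 0, 0, 0, 8.5, 0, 0, 0, 0, 8.5, 0, 0, 0, 0])

```text
t: 33.4
tool_pos: [0.5958, -0.0463, 0.1343]
tool_rot: [-0.062, 0.998, -0.0, 0.002]
ft_force: [0.4, -0.4, -0.0]
gripper_width: 0.993
gripper_force: 0.0
```

Run:
```python
from pose import *
np.set_printoptions(precision=4,suppress=True)
o=sensors.get_obs(); im=grab_frame("wrist"); c=cam("wrist",o); print(o["tool_pos"],o["tool_rot"])
h=cv2.cvtColor(im,cv2.COLOR_BGR2HSV)
m=cv2.inRange(h,(0,0,110),(179,45,255)); n,l,st,ce=cv2.connectedComponentsWithStats(cv2.morphologyEx(m,cv2.MORPH_OPEN,np.ones((3,3))))
for i in range(1,n):
    if st[i][4]>150: print(st[i],ce[i],onz(c,[ce[i]],.032))
g=mask(im,"g"); n,l,st,ce=cv2.connectedComponentsWithStats(g)
for i in range(1,n):
    if st[i][4]>150: print("g",st[i],ce[i],onz(c,[ce[i]],.04))
```

```text
[ 0.5958 -0.0463  0.1343] [-0.062   0.9981 -0.0002  0.0017]
[503  45   9  21 171] [507.4152  55.2573] [[0.4609 0.1334 0.032 ]]
[236 182  31  24 659] [250.8498 192.9484] [[ 0.5974 -0.0516  0.032 ]]
[  16  186   84   78 3129] [ 62.9207 220.4244] [[ 0.6448 -0.2187  0.032 ]]
[219 260  49  18 661] [242.6959 268.6959] [[ 0.6734 -0.0504  0.032 ]]
[218 280  47  16 591] [241.0152 287.264 ] [[ 0.6942 -0.0498  0.032 ]]
g [ 221  204   49   59 2400] [245.4387 234.8738] [[ 0.6339 -0.0519  0.04  ]]
g [219 275  47   7 158] [242.519  278.2911] [[ 0.6784 -0.0497  0.04  ]]
g [218 294  45  19 702] [239.7222 302.7849] [[ 0.7059 -0.0494  0.04  ]]
```

drive_tool(plan=[8.5, 0, 0, 0, 6, 8.5, -0.2, -0.5, 4, 0, 8.5, 0, 0, 4, 0, 8.5, 0, 0, 3.2, 0, 6, 0, 0, 0, 0])

```text
t: 33.95
tool_pos: [0.5932, -0.0515, 0.0171]
tool_rot: [-0.009, 1.0, 0.0, -0.004]
ft_force: [-1.4, 0.1, 0.0]
gripper_width: 0.848
gripper_force: 0.0
```

drive_tool(plan=[4, 0, 0, 0, 0, 3.14, 0, 0, 0, 0, 3.14, 0, 0, 0, 0, 3.14, 0, 0, 0, 0, 3.14, 0, 0, 0, 0])

```text
t: 34.45
tool_pos: [0.5981, -0.0521, 0.0227]
tool_rot: [-0.009, 1.0, -0.0, 0.002]
ft_force: [0.5, 0.0, 5.2]
gripper_width: 0.373
gripper_force: 9.4
```

drive_tool(plan=[3.14, 0, 0, 0, 0, 3.14, 0, 0, 0, 0])

```text
t: 34.65
tool_pos: [0.5978, -0.0521, 0.0223]
tool_rot: [-0.009, 1.0, -0.0, 0.002]
ft_force: [0.2, -0.3, 4.8]
gripper_width: 0.37
gripper_force: 9.4
```

drive_tool(plan=[3.14, 0, 0, -1, 0, 3.14, 0, 0, -1.5, 0, 3.14, 0, 0, -1.5, 0, 3.14, 0, 0, -1.5, 0, 3.14, 0, 0, -1.5, 0])

```text
t: 35.15
tool_pos: [0.5955, -0.052, 0.091]
tool_rot: [-0.009, 1.0, 0.0, -0.001]
ft_force: [0.5, -0.4, -1.3]
gripper_width: 0.368
gripper_force: 9.2
```

drive_tool(plan=[3.14, 0, 0, -1.5, 0, 3.14, 0, 0, -1.5, 0, 3.14, 0, 0, -1.5, 0, 3.14, 0, 0, -1.5, 0, 3.14, 0, 0, 0, 0])

```text
t: 35.65
tool_pos: [0.5971, -0.0521, 0.1526]
tool_rot: [-0.009, 1.0, -0.0, 0.002]
ft_force: [0.9, 0.5, -2.3]
gripper_width: 0.371
gripper_force: 8.7
```

drive_tool(plan=[3.14, 0, 0, 0, 0, 3.14, 0, 0, 0, 0])

```text
t: 35.85
tool_pos: [0.5952, -0.0519, 0.1492]
tool_rot: [-0.009, 1.0, 0.0, -0.001]
ft_force: [-0.2, 0.1, -3.2]
gripper_width: 0.369
gripper_force: 8.7
```

Run:
```python
from pose import *
o=sensors.get_obs(); print(o["t"],o["tool_pos"],o["ft_force"],o["wrist_torque"],o["gripper_force"],o["gripper_width"])
for g in (.11,.12,.13): print(g,tilt_fit("g",np.radians(181),g)[:3])
```

```text
35.85 [ 0.5952407  -0.05192664  0.1491868 ] [-0.19446987  0.06414595 -3.22454595] [0.00588379 0.00882995 0.05015947] 8.652586340904236 0.3687189953235422
0.11 [(np.float64(0.6506224066390041), 3, [np.float64(0.3), np.float64(0.3506224066390041)]), (np.float64(0.6407309580008242), 0, [np.float64(0.29723502304147464), np.float64(0.3434959349593496)]), (np.float64(0.6375292226767972), -6, [np.float64(0.2733050847457627), np.float64(0.3642241379310345)])]
0.12 [(np.float64(0.6689434107779813), -6, [np.float64(0.30155210643015523), np.float64(0.3673913043478261)]), (np.float64(0.6620347633492224), 3, [np.float64(0.31627906976744186), np.float64(0.34575569358178054)]), (np.float64(0.6605256775457602), 0, [np.float64(0.3097949886104784), np.float64(0.35073068893528186)])]
0.13 [(np.float64(0.637057387057387), -6, [np.float64(0.2799145299145299), np.float64(0.35714285714285715)]), (np.float64(0.6307235700306488), -9, [np.float64(0.2690677966101695), np.float64(0.3616557734204793)]), (np.float64(0.6301018494204149), -12, [np.float64(0.24795081967213115), np.float64(0.38215102974828374)])]
```

Green hangs upright as well. Firm, lift and carry to its slot.

drive_tool(plan=[3.0, 0, 0, 0, 0, 3.0, 0, 0, -1.5, 0, 3.0, 0, 0, -2, 0, 3.0, 0.6, 1.6, 0, 0, 3.0, 1.1, 2.9, 0, 0])

```text
t: 36.65
tool_pos: [0.579, -0.0078, 0.1857]
tool_rot: [-0.007, 1.0, -0.0, 0.001]
ft_force: [0.3, 1.0, -3.3]
gripper_width: 0.357
gripper_force: 34.2
```

drive_tool(plan=[3.0, 1.1, 2.9, 0, 0, 3.0, 1.1, 2.9, 0, 0, 3.0, 1.1, 2.9, 0, 0, 3.0, 1.1, 2.9, 0, 0, 3.0, 1.1, 2.9, 0, 0])

```text
t: 37.15
tool_pos: [0.5192, 0.1385, 0.1847]
tool_rot: [-0.009, 1.0, 0.0, -0.001]
ft_force: [0.7, -0.1, -2.0]
gripper_width: 0.358
gripper_force: 34.2
```

drive_tool(plan=[3.0, 1.1, 2.9, 0, 0, 3.0, 1.1, 2.9, 0, 0, 3.0, 1.1, 2.9, 0, 0, 3.0, 1.1, 2.9, 0, 0, 3.0, 1.1, 2.9, 0, 0])

```text
t: 37.65
tool_pos: [0.4614, 0.2822, 0.1847]
tool_rot: [-0.009, 1.0, -0.0, -0.001]
ft_force: [0.2, 0.1, -1.8]
gripper_width: 0.359
gripper_force: 34.2
```

drive_tool(plan=[3.0, 1.1, 2.9, 0, 0, 3.0, 1.1, 2.9, 0, 0, 3.0, 0.4, 1.1, 0, 0, 3.0, 0, 0, 0, 0, 3.0, 0, 0, 0, 0])

```text
t: 38.15
tool_pos: [0.4355, 0.3487, 0.185]
tool_rot: [-0.009, 1.0, -0.001, -0.0]
ft_force: [0.4, -0.2, -2.8]
gripper_width: 0.357
gripper_force: 34.2
```

Run:
```python
from pose import *
o=sensors.get_obs(); print(o["t"],o["tool_pos"],o["ft_force"],o["wrist_torque"],o["gripper_force"],o["gripper_width"])
for g in (.11,.12,.13): print(g,tilt_fit("g",np.radians(181),g)[:2],tilt_fit("g",np.radians(91),g)[:2])
```

```text
38.15 [0.43554527 0.34865792 0.18496534] [ 0.38503351 -0.22245548 -2.78938828] [-0.03117048  0.04006482 -0.01037321] 34.241564869880676 0.35731587496764394
0.11 [(np.float64(0.7290094339622641), -3, [np.float64(0.3375), np.float64(0.3915094339622642)]), (np.float64(0.7230046948356808), -6, [np.float64(0.3333333333333333), np.float64(0.38967136150234744)])] [(np.float64(0.712834854283191), -6, [np.float64(0.3291139240506329), np.float64(0.38372093023255816)]), (np.float64(0.706012944281737), 0, [np.float64(0.33015873015873015), np.float64(0.37585421412300685)])]
0.12 [(np.float64(0.7467057664480774), -6, [np.float64(0.33024691358024694), np.float64(0.4164588528678304)]), (np.float64(0.735326654784586), 0, [np.float64(0.3485342019543974), np.float64(0.3867924528301887)])] [(np.float64(0.738676122931442), -3, [np.float64(0.35333333333333333), np.float64(0.38534278959810875)]), (np.float64(0.7372884037335865), -6, [np.float64(0.36054421768707484), np.float64(0.3767441860465116)])]
0.13 [(np.float64(0.7007277311405896), -9, [np.float64(0.3083832335329341), np.float64(0.3923444976076555)]), (np.float64(0.6807174307174307), -6, [np.float64(0.32407407407407407), np.float64(0.35664335664335667)])] [(np.float64(0.6500377928949357), -6, [np.float64(0.35374149659863946), np.float64(0.2962962962962963)]), (np.float64(0.640090031597628), -3, [np.float64(0.33986928104575165), np.float64(0.30022075055187636)])]
```

drive_tool(plan=[3.0, 0, 0, 1.5, 0, 3.0, 0, 0, 1.5, 0, 3.0, 0, 0, 1, 0, 3.0, 0, 0, 0, 0, 3.0, 0, 0, 0, 0])

```text
t: 39.25
tool_pos: [0.436, 0.3492, 0.1455]
tool_rot: [-0.009, 1.0, -0.0, -0.0]
ft_force: [-0.1, 0.6, -2.8]
gripper_width: 0.361
gripper_force: 34.2
```

drive_tool(plan=[3.0, 0, 0, 0.5, 0, 3.0, 0, 0, 0, 0, 3.0, 0, 0, 0, 0])

```text
t: 39.55
tool_pos: [0.436, 0.3492, 0.1406]
tool_rot: [-0.009, 1.0, 0.0, 0.0]
ft_force: [-0.5, 0.5, -2.8]
gripper_width: 0.363
gripper_force: 34.2
```

drive_tool(plan=[3.0, 0, 0, 0.5, 0, 3.0, 0, 0, 0, 0, 3.0, 0, 0, 0, 0])

```text
t: 39.85
tool_pos: [0.4358, 0.349, 0.1352]
tool_rot: [-0.009, 1.0, -0.0, -0.0]
ft_force: [0.0, 0.3, -2.5]
gripper_width: 0.357
gripper_force: 34.2
```

drive_tool(plan=[3.0, 0, 0, 0.4, 0, 3.0, 0, 0, 0, 0, 3.0, 0, 0, 0, 0])

```text
t: 40.15
tool_pos: [0.4358, 0.3491, 0.1312]
tool_rot: [-0.009, 1.0, -0.0, -0.0]
ft_force: [-0.0, 1.5, -1.7]
gripper_width: 0.363
gripper_force: 34.2
```

drive_tool(plan=[3.0, 0, 0, 0.4, 0, 3.0, 0, 0, 0, 0, 3.0, 0, 0, 0, 0])

```text
t: 40.45
tool_pos: [0.4375, 0.3497, 0.1295]
tool_rot: [-0.009, 1.0, 0.001, 0.002]
ft_force: [-0.3, -2.0, 7.2]
gripper_width: 0.36
gripper_force: 35.1
```

drive_tool(plan=[3.0, 0, 0, 0.4, 0, 3.0, 0, 0, 0, 0, 3.0, 0, 0, 0, 0])

```text
t: 40.75
tool_pos: [0.4393, 0.3502, 0.1287]
tool_rot: [-0.008, 1.0, 0.002, 0.005]
ft_force: [-0.1, -4.2, 18.2]
gripper_width: 0.359
gripper_force: 37.2
```

drive_tool(plan=[3.05, 0, 0, 0.3, 0, 3.05, 0, 0, 0, 0, 3.05, 0, 0, 0, 0])

```text
t: 41.05
tool_pos: [0.44, 0.3506, 0.1282]
tool_rot: [-0.008, 1.0, 0.003, 0.006]
ft_force: [-3.2, -6.4, 30.5]
gripper_width: 0.358
gripper_force: 39.0
```

drive_tool(plan=[3.1, 0, 0, -0.7, 0, 3.16, 0, 0, -0.2, 0, 3.3, 0, 0, 0, 0, 3.6, 0, 0, 0, 0, 4.2, 0, 0, 0, 0])

```text
t: 41.55
tool_pos: [0.4357, 0.3491, 0.1287]
tool_rot: [-0.009, 1.0, -0.0, -0.001]
ft_force: [0.2, 1.0, 0.8]
gripper_width: 0.493
gripper_force: 0.0
```

drive_tool(plan=[4.6, 0, 0, 0, 0, 4.6, 0, 0, -2, 0, 4.6, 0, 0, -3, 0, 4.6, 0, 0, -4, 0, 0, 0, -3, -2, -5.1])

```text
t: 42.05
tool_pos: [0.4376, 0.3221, 0.2423]
tool_rot: [-0.056, 0.998, 0.002, 0.002]
ft_force: [1.5, -1.5, 0.5]
gripper_width: 0.383
gripper_force: 0.0
```

drive_tool(plan=[0, 0, -4.7, 0, 0, 0, 0, -4.7, 0, 0, 0, 0, -4.7, 0, 0, 0, 0, -4.7, 0, 0, 0, 0, -4.7, 0, 0])

```text
t: 42.55
tool_pos: [0.4615, 0.0839, 0.2394]
tool_rot: [-0.054, 0.999, 0.0, 0.0]
ft_force: [0.4, 0.1, -0.1]
gripper_width: 0.0
gripper_force: 0.0
```

drive_tool(plan=[0, 0, -4.7, 0, 0, 0, 0, -4.7, 0, 0, 0, 0, -4.7, 0, 0, 0, 0, -4.7, 0, 0, 0, 0, -4.7, 0, 0])

```text
t: 43.05
tool_pos: [0.4866, -0.15, 0.2394]
tool_rot: [-0.053, 0.999, 0.0, 0.0]
ft_force: [0.7, 0.1, -0.6]
gripper_width: -0.004
gripper_force: 0.0
```

drive_tool(plan=[0, 0, 0, 0, 0, 0, 0, 0, 0, 0, 0, 0, 0, 0, 0])

```text
t: 43.35
tool_pos: [0.4865, -0.1473, 0.2392]
tool_rot: [-0.054, 0.999, 0.0, -0.0]
ft_force: [0.0, 1.1, -0.3]
gripper_width: 0.005
gripper_force: 0.0
```

Run:
```python
from pose import *
s=grab_frame("side"); q=grab_frame("scene"); o=sensors.get_obs(); w=grab_frame("wrist")
np.savez("pics/wf.npz",p=o["tool_pos"],q=o["tool_rot"])
a=cv2.resize(s[105:205,190:290],(400,300),interpolation=cv2.INTER_CUBIC); b=cv2.resize(q[180:300,310:430],(400,300),interpolation=cv2.INTER_CUBIC)
c=cv2.resize(w,(400,300),interpolation=cv2.INTER_AREA); d=cv2.resize(q[100:220,90:250],(400,300),interpolation=cv2.INTER_CUBIC)
cv2.imwrite("pics/f1.png",np.vstack([np.hstack([a,b]),np.hstack([c,d])])); cv2.imwrite("pics/wfull.png",w)
print(o["t"],o["tool_pos"],o["tool_rot"],o["gripper_width"])
O=np.array([.4838,-.329]); x=np.array([.106,-.994]); y=np.array([.994,.106]); D=o["tool_pos"][:2]-O; print("disp",D@x,D@y)
```

```text
43.45 [ 0.48663934 -0.14669484  0.23942253] [-5.46045644e-02  9.98508036e-01  1.66542179e-04 -1.25827751e-04] 0.0003997765308689058
disp -0.18091035714055392 0.02214664786837693
```

I push the tray once more with closed fingers on the tab, to be sure it is home, and keep the last picture for the end.

drive_tool(plan=[0, 1.1, -2, 0, 0, 0, 1.1, -2, 0, 0, 0, 0, -1, 4, 0, 0, 0, 0, 4.5, 0, 0, 0, 0, 4.5, 0])

```text
t: 44.0
tool_pos: [0.4709, -0.1996, 0.1089]
tool_rot: [-0.054, 0.999, -0.001, 0.001]
ft_force: [-0.2, 0.2, -1.5]
gripper_width: -0.001
gripper_force: 0.0
```

drive_tool(plan=[0, 0, 0, 4, 0, 0, 0, 0, 2.9, 0, 0, 0, 0, 0, 0, 0, 0, 0, 0, 0, 0, 0, 0, 0, 0])

```text
t: 44.5
tool_pos: [0.472, -0.2004, 0.0425]
tool_rot: [-0.054, 0.999, -0.001, 0.002]
ft_force: [0.2, 0.5, 0.0]
gripper_width: -0.0
gripper_force: 0.0
```

drive_tool(plan=[0, 0, -0.8, 0, 0, 0, 0, -0.8, 0, 0, 0, 0, -0.6, 0, 0, 0, 0, 0, 0, 0, 0, 0, 0, 0, 0])

```text
t: 45.0
tool_pos: [0.4724, -0.2225, 0.0405]
tool_rot: [-0.053, 0.999, 0.0, 0.0]
ft_force: [-0.8, 0.5, 0.6]
gripper_width: -0.0
gripper_force: 0.0
```

drive_tool(plan=[0, 0, -0.5, 0, 0, 0, 0, 0, 0, 0, 0, 0, 0, 0, 0])

```text
t: 45.3
tool_pos: [0.473, -0.227, 0.0403]
tool_rot: [-0.053, 0.999, 0.0, -0.0]
ft_force: [-0.2, 0.5, 0.3]
gripper_width: -0.002
gripper_force: 0.0
```

drive_tool(plan=[0, 0, -0.4, 0, 0, 0, 0, 0, 0, 0, 0, 0, 0, 0, 0])

```text
t: 45.6
tool_pos: [0.4734, -0.2311, 0.0403]
tool_rot: [-0.053, 0.999, -0.0, -0.0]
ft_force: [-0.2, 0.3, -0.3]
gripper_width: 0.006
gripper_force: 0.1
```

drive_tool(plan=[0, 0, -0.3, 0, 0, 0, 0, 0, 0, 0])

```text
t: 45.8
tool_pos: [0.4733, -0.2313, 0.0404]
tool_rot: [-0.054, 0.999, 0.003, -0.0]
ft_force: [-1.0, 8.2, 4.5]
gripper_width: 0.001
gripper_force: 4.1
```

drive_tool(plan=[0, 0, -0.3, 0, 0, 0, 0, 0, 0, 0])

```text
t: 46.0
tool_pos: [0.4731, -0.2315, 0.0404]
tool_rot: [-0.055, 0.998, 0.006, -0.0]
ft_force: [-1.8, 16.0, 8.3]
gripper_width: -0.007
gripper_force: 8.0
```

drive_tool(plan=[0, 0, -0.3, 0, 0, 0, 0, 0, 0, 0])

```text
t: 46.2
tool_pos: [0.4728, -0.2317, 0.0404]
tool_rot: [-0.056, 0.998, 0.009, -0.001]
ft_force: [-3.3, 23.0, 12.7]
gripper_width: -0.0
gripper_force: 11.9
```

drive_tool(plan=[0, 0, -0.3, 0, 0, 0, 0, 0, 0, 0])

```text
t: 46.4
tool_pos: [0.4727, -0.2318, 0.0405]
tool_rot: [-0.057, 0.998, 0.012, -0.001]
ft_force: [-4.0, 30.9, 17.0]
gripper_width: 0.001
gripper_force: 15.9
```

It met a hard stop at once, so the tray is home. Back off, rise and take the final look.

drive_tool(plan=[0, 0, 2, 0, 0, 0, 0, 3, 0, 0, 0, 0, 0, -4.5, 0, 0, 0, 0, -4.5, 0, 0, 0, 2, -4.5, 0])

```text
t: 46.9
tool_pos: [0.4675, -0.1743, 0.1769]
tool_rot: [-0.053, 0.999, -0.001, 0.0]
ft_force: [0.7, -0.1, -0.2]
gripper_width: 0.0
gripper_force: 0.0
```

drive_tool(plan=[0, 1, 4, -2, 0, 0, 2, 4, 0, 0, 0, 2, 4, 0, 0, 0, 0, 0, 0, 0, 0, 0, 0, 0, 0])

```text
t: 47.4
tool_pos: [0.4048, -0.0588, 0.1959]
tool_rot: [-0.054, 0.999, -0.0, 0.001]
ft_force: [0.6, 0.3, 0.1]
gripper_width: 0.002
gripper_force: 0.0
```

Run:
```python
from pose import *
s=grab_frame("side"); q=grab_frame("scene"); o=sensors.get_obs(); w=grab_frame("wrist")
a=cv2.resize(s[110:210,190:323],(400,300),interpolation=cv2.INTER_CUBIC); b=cv2.resize(q[190:280,310:430],(400,300),interpolation=cv2.INTER_CUBIC)
c=cv2.resize(w,(400,300),interpolation=cv2.INTER_AREA); d=cv2.resize(q[130:295,150:370],(400,300),interpolation=cv2.INTER_CUBIC)
cv2.imwrite("pics/f2.png",np.vstack([np.hstack([a,b]),np.hstack([c,d])]))
np.savez("pics/wf.npz",p=o["tool_pos"],q=o["tool_rot"]); print(o["t"],o["tool_pos"],o["ft_force"])
for k,p in (("y",[.458,.457]),("r",[.52,.39]),("g",[.436,.349])): print(k,stand_fit(k,p))
```

```text
47.5 [ 0.4056406  -0.05987544  0.19576126] [-0.1417567   0.78482318  0.19010004]
y (array([  0.46446146,   0.46135971, 173.57130766,  -2.68817663]), np.float64(-1.075086115527292))
r (array([ 0.50809603,  0.39392413, -5.31178109,  1.49798255]), np.float64(-0.8699741551346223))
g (array([  0.38178287,   0.34880929, 181.96740403,  37.62864323]), np.float64(-0.4588607594936709))
```

View pics/f2.png

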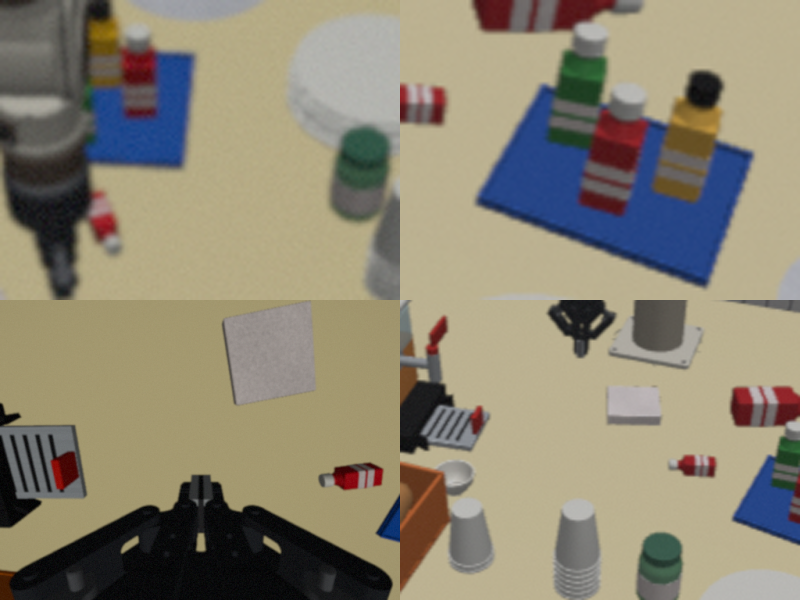

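The final views show green, red and yellow standing on the blue tray inside its rim, at (577,100), (612,150) and (690,140). The drip tray is in the slot with its tab at (476,420), the lever is across the tap, and the jar, cups and bowl are in place. Handing in.

```bash
python3 -c "
from rig import r
print(r.close_job())"
```

```text
the job is handed in; nothing more can be done
None
```

I shut the tap, slid the drip tray home against its stop, and stood all three bottles upright inside the blue tray's rim. The jar, cups and bowl are still standing where they were in the last pictures. The job was handed in at about 48 s of the 210 s, and no score came back.

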